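Set up the label stand and crate a batch of jars

ROBOT

A 6-joint arm with a two-finger parallel gripper is mounted at the origin on the work surface. World frame = base frame: x ahead of the robot, y to its left, z up, the work surface at z = 0. Lengths are in m, angles in rad, forces in N, time in s.
With the tool pointing down it reaches from about 0.15 to 0.775 m from the base axis. Payload 6.1 kg.
Tool frame: the origin (TCP) lies midway between the tips of the shut fingers; the grasp point (between the pads) lies 19 mm behind it; x points along the fingers, y is the direction in which the jaws open and shut, and the axes are right-handed (so a half turn about x gives the same grasp; the last joint's range is limited). The gripper opens to 85 mm and grips with 20 to 120 N. Pads are 22 mm wide; open, the fingers measure 114 mm over their backs; the gripper's body (76 mm by 85 mm) begins 54 mm behind the grasp point. The pads swing forward as they close: fully open they stand 13 mm farther back than shut.
Start: joints at [-1.214, 0.126, -0.04, 1.405, 0, 1.571], TCP at [0.183, -0.492, 0.231] pointing down, gripper open.
Joint ranges: [-2.72, 2.72], [-0.95, 1.95], [-1.27, 1.35], [-1.78, 2.02], [-1.46, 1.47], [-3.14, 3.14]. Speed limits (rad/s): [2.39, 2.39, 3.01, 3.14, 3.14, 3.14].

INTERFACE

Orientations are given as a unit quaternion [x, y, z, w].
In Python, from rig import robot gives the robot as it stands.
- The arm moves only by the tool step_arm, never from a script. Its arguments are lists of equal length, an entry for each row: "slide": the shift along the tool's x, y, z in m, a list of three; "twist": the turn, a rotation vector about the tool's x, y, z in rad, a list of three; "grip": the finger opening in m, from 0 to 0.0854. A call has 1 to 12 rows; each row shifts and turns the commanded pose from where the row before left it, along the tool's axes as they then stand; what a row does not reach is not made up. A row lasts 1/12 s, in which the tool goes at most 41.7 mm and 7.16 degrees, less where a joint would pass 70% of its speed; a pose out of reach is approached as far as the arm can. A call with a gripper value outside its range is refused whole. The fingers move at their own pace and stop on an object; "squeeze" is the grip in N (left out, the last holds). Time passes only in rows, so rows that do not move let the fingers close. It gives the time, the measured TCP pose, the force and the opening at its end, in the units of the state.
- robot.get_state(): the state, without advancing time (a new reading comes with each control period).
- robot.camera(name): name is "scene" or "top" or "wrist"; returns a dict with "pixels" (400x640x3 uint8, blue, green, red), "range_z" (400x640 float32, m along the optical axis (not along the pixel's ray), 0 where there is no reading), "fx", "fy", "cx", "cy" (pixels), "R" (3x3) and "t" (3): a world point X has camera coordinates R X + t. Camera axes: x right, y down, z forward; pixel columns grow to the right and rows downward; lengths in m; the calibration is good to about 2 mm. A picture is of the moment at which its call begins.
- robot.job_done(): hands the job in, once; it reports no verdict.
The state is a dict: "t": time; "qpos": joint angles; "dq": joint speeds; "tau": joint torques, N m; "ee_pos": TCP position; "eef_rot": TCP orientation; "contact_force": force on the tool from outside, world axes, zero at the start; "moment": the same for the moment, N m; "gripper_width": finger opening in m.
Only numpy, scipy, OpenCV 4.12 (cv2) and the standard library are available. Lean on these libraries where they do the work, as an engineer would, in place of code of your own. Each camera call takes 0.05 s, during which the arm holds its last target. There are 200 camera calls.

TASK

Get this bench ready to label the new batch of jars. On the label stand, first swing the tension arm well clear, then move the empty core from the spindle into the deep steel pan beside the stand, put the full roll of labels that stands on the bench on the spindle right down on the platter, and swing the arm back in until its roller rests against the roll. Stand every filled jar upright in the divided crate, one to a cell and right down on its floor, setting them down rather than dropping them, before or after the roll as you like, and leave everything else on the bench where it is.

Things in the scene. Friction and masses are not known exactly. Their poses are not given: they have to be found in the camera images.
- jar0_mid (a point): centre (half-way up, 31 mm above its underside) of a filled amber glass jar with a black screw lid: straight upright cylinder, 62 mm tall, glass 51 mm across, lid 52 mm across and filling the top 18 mm; 0.10 to 0.17 kg; z axis up out of the lid. Three to five such jars, all alike, stand on the bench; None for an absent one
- jar1_mid (a point): centre (half-way up, 31 mm above its underside) of a filled amber glass jar with a black screw lid: straight upright cylinder, 62 mm tall, glass 51 mm across, lid 52 mm across and filling the top 18 mm; 0.10 to 0.17 kg; z axis up out of the lid. Three to five such jars, all alike, stand on the bench; None for an absent one
- jar2_mid (a point): centre (half-way up, 31 mm above its underside) of a filled amber glass jar with a black screw lid: straight upright cylinder, 62 mm tall, glass 51 mm across, lid 52 mm across and filling the top 18 mm; 0.10 to 0.17 kg; z axis up out of the lid. Three to five such jars, all alike, stand on the bench; None for an absent one
- jar3_mid (a point): centre (half-way up, 31 mm above its underside) of a filled amber glass jar with a black screw lid: straight upright cylinder, 62 mm tall, glass 51 mm across, lid 52 mm across and filling the top 18 mm; 0.10 to 0.17 kg; z axis up out of the lid. Three to five such jars, all alike, stand on the bench; None for an absent one
- jar4_mid (a point): centre (half-way up, 31 mm above its underside) of a filled amber glass jar with a black screw lid: straight upright cylinder, 62 mm tall, glass 51 mm across, lid 52 mm across and filling the top 18 mm; 0.10 to 0.17 kg; z axis up out of the lid. Three to five such jars, all alike, stand on the bench; None for an absent one
- crate: grey plastic divided crate, fixed to the bench; origin at the centre of its underside, x along its long side. 237 x 159 mm outside, floor 4 mm thick, outer walls 34 mm high, dividers 28 mm high, all walls 3 mm thick, 3 cells along x by 2 along y at 78 mm pitch, cell centres at x = -78, 0, 78 and y = -39, 39 mm, each 75 x 75 mm clear, open at the top
- stand: label stand, fixed to the bench: grey base plate (185 x 135 x 12 mm) with a round aluminium platter (76 mm across, top 22 mm above the bench), an upright spindle in its middle, a white guide roller (18 mm across, 70 mm tall, 95 mm along x and -40 mm along y from the spindle) and a thin peel plate at its far edge; origin on the spindle's axis at bench level, z up; x points from the spindle towards the peel plate
- spindle (a point): foot of the spindle, on its axis at the platter's top (22 mm above the bench). The spindle is 20 mm in diameter, stands 62 mm above the platter, its top 10 mm tapering to 10 mm across
- swingarm (a joint): angle (rad) of the stand's tension arm, a flat bar that swings level, about a vertical pivot. 0: swung right in, its rubber roller about at the empty core; grows as it swings outwards (clockwise seen from above), away from the spindle, to 1.1 at the stop. At about 0.145 the roller touches a full roll on the spindle; from 0.6 on it leaves room for a roll and fingers. A stiff pivot (0.12 N m): it stays where it is left
- knob_mid (a point): middle (69 mm above the bench) of the upright black knob at the arm's free end, 14 mm in diameter, free from 36 to 84 mm above the bench; 150 mm from the arm's pivot. The arm's bar (10 mm wide, top 31 mm above the bench) runs from the knob to the pivot; the roller (20 mm across, top 70 mm above the bench) stands on it 90 mm from the pivot
- pivot (a point): the tension arm's pivot axis, 24 mm above the bench, at x = 90, y = 42 mm in the stand's frame
- roll_mid (a point): centre (half-way up) of the full roll of white labels, 60 mm across, 50 mm tall, with a 26 mm bore right through; it stands on its flat side on the bench, axis upright, either way up will do; 0.12 kg
- core_mid (a point): centre (half-way up) of the empty cardboard core, a tube 32 mm across outside, 26 mm inside, 50 mm tall; at first it stands on the platter with the spindle through it
- pan: open, deep rectangular steel pan for scrap, left of and nearer to the robot than the stand, fixed to the bench; 108 mm along x, 176 mm along y, 65 mm high, walls and floor 3 mm (a rolled rim 7 mm wide outside); origin at the centre of its underside
- dropper_a: amber dropper bottle, 33 mm across, 108 mm tall, between the pan and the jars; not part of the job; origin at its underside
- dropper_b: amber dropper bottle, 33 mm across, 108 mm tall, towards the bench's far side; not part of the job; origin at its underside
- tub: large white tub with a white lid, 88 mm across, 105 mm tall, at the far side; not part of the job; origin at its underside
- jug: clear plastic measuring jug with a handle, 90 mm across, 100 mm tall, far right; not part of the job; origin at its underside
- spatula: spatula lying to the right of the crate; not part of the job
- oil: clear bottle, 60 mm across, 170 mm tall, at the left; not part of the job; origin at its underside

How it is judged:
By the outcome, as a careful person would: the job done as asked, in the order asked, and still so for the second after the job is handed in, with the robot touching nothing.
Of jar0, jar1, jar2, jar3, jar4 only 3 to 5 are there at a start; the rules pass over those that are not, and their reading is None.
At some moment in a run one of jar0, jar1, jar2, jar3, jar4, roll may be knocked a few centimetres aside while the robot is not near it.
It also fails if it takes over 210 s, if anything falls off the work surface, if the arm or the gripper's body presses on something with over 40 N, if the wrist force passes 120 N, or if a joint passes its speed limit or range.

## Working session

There is one attempt and no reset: what is moved stays moved. The work goes in short steps, Python scripts to look and compute and a tool call to move; the robot and the scene stay as the last step left them, time stands still between calls to the robot, and variables do not carry over. Pictures are saved under pics/ and viewed, about 12 in all and at most 16, crops included, and the job is handed in when it is done.

Besides the shell and the picture viewer there is one more tool, called after "Request:" in YAML: its name, and indented under it one key for each argument. step_arm: Moves the arm, as the interface text tells. Its arguments: {"type":"object","properties":{"slide":{"type":"array","items":{"type":"array","items":{"type":"number"}}},"twist":{"type":"array","items":{"type":"array","items":{"type":"number"}}},"grip":{"type":"array","items":{"type":"number"}},"squeeze":{"type":"number"}},"required":["slide","twist","grip"]}

```bash
ls; mkdir -p pics
python3 - <<'E'
from rig import robot
import cv2, numpy as np, pickle
s=robot.get_state(); print({k:np.round(v,3) for k,v in s.items()})
for n in("top","scene"):
    c=robot.camera(n); pickle.dump(c,open(f'{n}.pkl','wb')); cv2.imwrite(f'pics/{n}0.png',c['pixels']); print(n,c['fx'],c['cx'],c['cy'],np.round(c['R'],3).tolist(),np.round(c['t'],3), np.round(-c['R'].T@c['t'],3))
E
```

```text
pics
{'t': np.float64(0.0), 'qpos': array([-1.214,  0.126, -0.041,  1.405,  0.   ,  1.571]), 'dq': array([-0.   , -0.001,  0.001, -0.001, -0.   , -0.001]), 'tau': array([ 2.0000e-03, -4.3591e+01,  3.5292e+01,  1.7000e-02,  0.0000e+00,
       -0.0000e+00]), 'ee_pos': array([ 0.183, -0.492,  0.231]), 'eef_rot': array([-0.696, -0.126,  0.696, -0.125]), 'contact_force': array([ 0.557, -0.344, -1.193]), 'moment': array([-0.016,  0.014, -0.01 ]), 'gripper_width': np.float64(0.085)}
top 361.72941979293716 314.70595376450456 196.845613273747 [[-0.03, -1.0, 0.004], [-0.996, 0.03, -0.084], [0.084, -0.007, -0.996]] [0.067 0.565 1.162] [0.467 0.059 1.206]
scene 462.0023413820569 313.77272268589695 199.47140563020784 [[-0.845, 0.535, 0.018], [0.339, 0.56, -0.756], [-0.414, -0.632, -0.655]] [ 0.454 -0.185  1.769] [1.179 0.979 1.01 ]
```

View pics/top0.png

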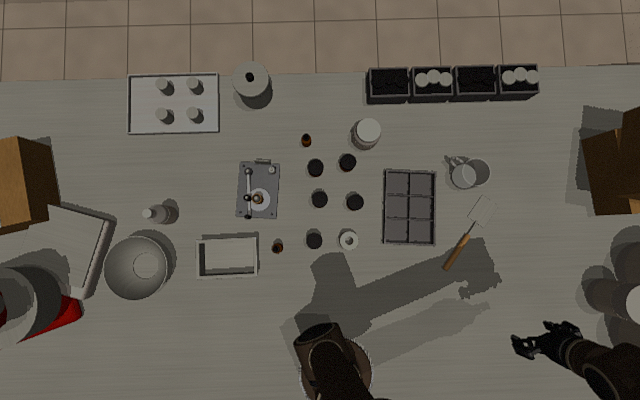

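View pics/scene0.png

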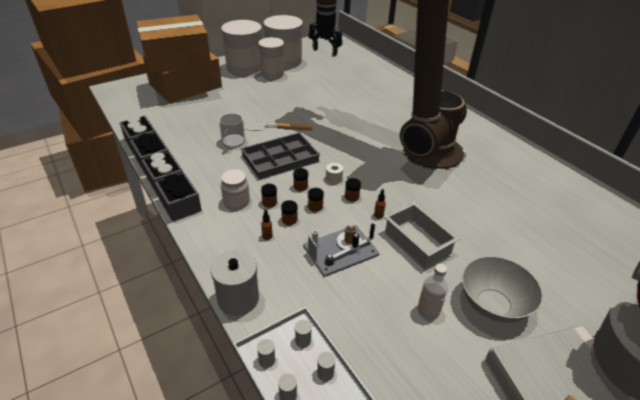

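Top view: stand about (258,190), core and knob near (250–262,200), five jars at (316,168), (347,162), (319,199), (354,202), (314,240), roll (348,240), crate (409,207) and pan (228,256). The scene view shows the same layout.

```bash
cat > h.py <<'E'
import numpy as np, cv2, pickle
from rig import robot
from scipy.spatial.transform import Rotation as Ro
def cam(n,save=None):
    c=robot.camera(n)
    if save: cv2.imwrite(f'pics/{save}.png',c['pixels'])
    return c
def cloud(c):
    v,u=np.mgrid[:400,:640]; z=c['range_z'].astype(float)
    P=np.stack([(u-c['cx'])/c['fx']*z,(v-c['cy'])/c['fy']*z,z],-1)
    return (P-c['t'])@c['R']          # world
def ray(c,uv,h):
    d=np.array([(uv[0]-c['cx'])/c['fx'],(uv[1]-c['cy'])/c['fy'],1])@c['R']; o=-c['R'].T@c['t']
    return o+d*(h-o[2])/d[2]
def blobs(mask,mn=15):
    n,l,s,ce=cv2.connectedComponentsWithStats(mask.astype(np.uint8))
    return [(s[i],ce[i],l==i) for i in range(1,n) if s[i][4]>=mn]
def pose():
    s=robot.get_state(); return np.array(s['ee_pos']),Ro.from_quat(s['eef_rot']),s
E
python3 - <<'E'
from h import *
c=pickle.load(open('top.pkl','rb')); W=cloud(c); px=c['pixels'].astype(int)
x,y,z=W[...,0],W[...,1],W[...,2]; ok=c['range_z']>0
print('bench z',np.median(z[230:240,280:300]))
dark=px.max(2)<60
roi=np.zeros(dark.shape,bool); roi[120:290,180:500]=1
print('lids');
for s,ce,m in blobs(roi&(z>.045)&(z<.08)&ok): print(s,ce.round(1),'med',np.median(W[m],0).round(3),'ray62',ray(c,ce,.062).round(3),'bgr',np.median(px[m],0))
print('tall')
for s,ce,m in blobs(roi&(z>.08)&ok,3): print(s,ce.round(1),W[m].max(0).round(3),W[m].min(0).round(3),ray(c,ce,.09).round(3))
g=(z>.008)&roi&ok
for name,(u0,u1,v0,v1) in dict(crate=(375,445,160,255),stand=(230,287,150,225),pan=(185,266,225,285)).items():
    m=g[v0:v1,u0:u1]; P=W[v0:v1,u0:u1][m]
    r=cv2.minAreaRect(P[:,:2].astype(np.float32)*1000); print(name,[np.round(a,1) for a in r],P[:,2].max())
# crop views
a=cv2.resize(c['pixels'][150:225,230:287],None,fx=8,fy=8,interpolation=cv2.INTER_CUBIC)
cv2.imwrite('pics/stand.png',np.clip(a*1.6,0,255))
E
```

```text
bench z -0.00044420845309285287
lids
[352 120  29  28 144] [362.6 139.7] med [ 0.735 -0.102  0.072] ray62 [ 0.743 -0.109  0.062] bgr [63.5 71.5 78.5]
[301 135  10   9  53] [305.6 139.7] med [0.747 0.073 0.058] ray62 [0.749 0.074 0.062] bgr [ 2. 28. 58.]
[340 153  16  17 214] [347.6 161.3] med [ 0.675 -0.058  0.061] ray62 [ 0.675 -0.058  0.062] bgr [19. 19. 21.]
[449 156   8   4  23] [452.7 157.6] med [ 0.676 -0.394  0.067] ray62 [ 0.677 -0.396  0.062] bgr [80. 84. 88.]
[253 159  17   4  39] [260.9 160.5] med [0.685 0.219 0.066] ray62 [0.685 0.219 0.062] bgr [76. 84. 87.]
[307 159  17  16 209] [315.  166.6] med [0.661 0.047 0.061] ray62 [0.661 0.047 0.062] bgr [20. 20. 22.]
[468 160  19  25 138] [480.2 170. ] med [ 0.636 -0.485  0.062] ray62 [ 0.634 -0.481  0.062] bgr [58.5 63.5 66. ]
[455 163  19  25 117] [460.4 177.4] med [ 0.609 -0.412  0.061] ray62 [ 0.612 -0.416  0.062] bgr [ 94. 100. 101.]
[269 167   6   6  30] [271.5 169.3] med [0.655 0.186 0.066] ray62 [0.656 0.186 0.062] bgr [110. 119. 121.]
[312 191  16  16 207] [319.3 198.5] med [0.557 0.037 0.061] ray62 [0.558 0.036 0.062]
[... 945 characters left out ...]
8 ] [ 0.628 -0.448  0.09 ]
[254 195   4   5  13] [255.5 197.3] [0.573 0.24  0.086] [0.56 0.23 0.08] [0.565 0.234 0.09 ]
[244 214   5   5  17] [245.9 215.8] [0.515 0.272 0.087] [0.502 0.259 0.081] [0.509 0.264 0.09 ]
[272 245   7   7  36] [275.1 248.3] [0.417 0.187 0.111] [0.398 0.168 0.082] [0.407 0.177 0.09 ]
crate [array([ 524.6, -257.9]), array([166.4, 243.1]), np.float64(85.8)] 0.03990208356252162
stand [array([595. , 232.2]), array([151.1, 190.7]), np.float64(84.5)] 0.08684589984797496
pan [array([381.6, 333.3]), array([122.1, 190.7]), np.float64(1.0)] 0.0716599572927404[ WARN:0@0.501] global loadsave.cpp:1063 imwrite_ Unsupported depth image for selected encoder is fallbacked to CV_8U.
```

View pics/stand.png

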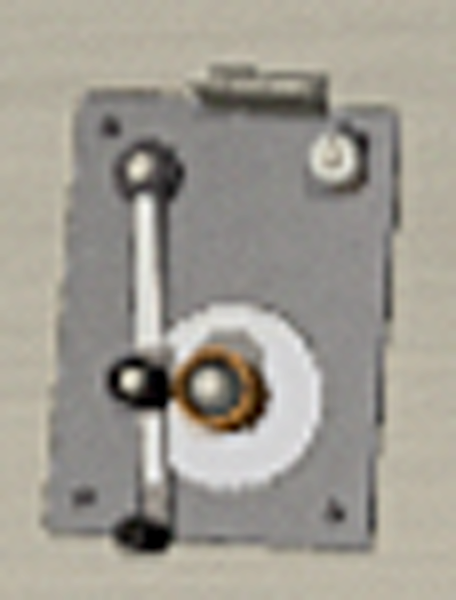

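Stand crop: pivot (150,170), guide roller (335,155), core on spindle (215,385), arm roller (140,380), knob (143,535). The arm is right in. From knob and pivot, stand yaw is about -5.5°, and the 0.150 m knob–pivot distance agrees.

```bash
cat >> h.py <<'E'
def go(x,y,z,yaw=None):
    """print tool-frame moves: turn about tool x first (jaw axis yaw in deg, world), then slide"""
    p,R,s=pose(); j=R.as_matrix()[:,1]; cur=np.degrees(np.arctan2(j[1],j[0]))
    d=0 if yaw is None else (yaw-cur+90)%180-90
    # tool x points down: positive twist about it lowers the world yaw
    R2=R*Ro.from_rotvec([-np.radians(d),0,0])
    print('t',round(s['t'],2),'pos',p.round(4),'jaw yaw',round(cur,1),'down',R.as_matrix()[:,0].round(3),'q',np.round(s['qpos'],2),'F',np.round(s['contact_force'],1),'w',round(float(s['gripper_width']),4))
    print('  twist x',round(-np.radians(d),4),'slide',R2.inv().apply(np.array([x,y,z])-p).round(4))
E
python3 - <<'E'
from h import *
p,R,s=pose(); print(R.as_matrix().round(3))
go(.509,.264,.15,90)
go(.509,.264,.15,0)
E
```

```text
[[-0.     0.349 -0.937]
 [ 0.001 -0.937 -0.349]
 [-1.    -0.001 -0.   ]]
t 0.1 pos [ 0.1832 -0.4916  0.2306] jaw yaw -69.6 down [-0.     0.001 -1.   ] q [-1.21  0.13 -0.04  1.41  0.    1.57] F [ 0.7 -0.3 -0.4] w 0.0854
  twist x 0.3568 slide [ 0.0815 -0.7555 -0.3258]
t 0.1 pos [ 0.1832 -0.4916  0.2306] jaw yaw -69.6 down [-0.     0.001 -1.   ] q [-1.21  0.13 -0.04  1.41  0.    1.57] F [ 0.7 -0.3 -0.4] w 0.0854
  twist x -1.214 slide [ 0.0815  0.3258 -0.7555]
```

Request:
step_arm:
  slide:
    - [0,0,0]
    - [0,0,0]
    - [0,0,0]
    - [0,0,0]
    - [0,-0.0315,-0.0136]
    - [0,-0.0315,-0.0136]
    - [0,-0.0315,-0.0136]
    - [0,-0.0315,-0.0136]
    - [0,-0.0315,-0.0136]
    - [0,-0.0315,-0.0136]
    - [0,-0.0315,-0.0136]
    - [0,-0.0315,-0.0136]
  twist:
    - [0.0892,0,0]
    - [0.0892,0,0]
    - [0.0892,0,0]
    - [0.0892,0,0]
    - [0,0,0]
    - [0,0,0]
    - [0,0,0]
    - [0,0,0]
    - [0,0,0]
    - [0,0,0]
    - [0,0,0]
    - [0,0,0]
  grip: [0.05,0.05,0.05,0.05,0.05,0.05,0.05,0.05,0.05,0.05,0.05,0.05]
  squeeze: 25

```text
t: 1.1
ee_pos: [0.2922, -0.2383, 0.2311]
eef_rot: [-0.707, 0.0, 0.707, 0.0]
contact_force: [1.9, -0.5, -0.0]
gripper_width: 0.0498
```

Request:
step_arm:
  slide:
    - [0,-0.0315,-0.0136]
    - [0,-0.0315,-0.0136]
    - [0,-0.0315,-0.0136]
    - [0,-0.0315,-0.0136]
    - [0,-0.0315,-0.0136]
    - [0,-0.0315,-0.0136]
    - [0,-0.0315,-0.0136]
    - [0,-0.0315,-0.0136]
    - [0,-0.0315,-0.0136]
    - [0,-0.0315,-0.0136]
    - [0,-0.0315,-0.0136]
    - [0,-0.0315,-0.0136]
  twist:
    - [0,0,0]
    - [0,0,0]
    - [0,0,0]
    - [0,0,0]
    - [0,0,0]
    - [0,0,0]
    - [0,0,0]
    - [0,0,0]
    - [0,0,0]
    - [0,0,0]
    - [0,0,0]
    - [0,0,0]
  grip: [0.05,0.05,0.05,0.05,0.05,0.05,0.05,0.05,0.05,0.05,0.05,0.05]

```text
t: 2.1
ee_pos: [0.4548, 0.0625, 0.2343]
eef_rot: [-0.704, -0.056, 0.708, -0.013]
contact_force: [-0.7, -0.6, 0.1]
gripper_width: 0.0498
```

Request:
step_arm:
  slide:
    - [0,-0.0315,-0.0136]
    - [0,-0.0315,-0.0136]
    - [0,-0.0315,-0.0136]
    - [0,-0.0315,-0.0136]
    - [0,0,0]
    - [0,0,0]
    - [0,0,0]
  twist:
    - [0,0,0]
    - [0,0,0]
    - [0,0,0]
    - [0,0,0]
    - [0,0,0]
    - [0,0,0]
    - [0,0,0]
  grip: [0.05,0.05,0.05,0.05,0.05,0.05,0.05]

```text
t: 2.68
ee_pos: [0.5014, 0.128, 0.2445]
eef_rot: [-0.698, -0.105, 0.707, -0.027]
contact_force: [0.5, 0.3, 0.1]
gripper_width: 0.0502
```

Run:
```python
from h import *
go(.509,.264,.05,90)
c=cam('wrist','w1'); W=cloud(c); print(np.round(c['R'],3),-c['R'].T@c['t'],c['fx'])
ok=c['range_z']>0; x,y,z=W[...,0],W[...,1],W[...,2]
m=ok&(z>.055)&(z<.1)&(x>.45)&(x<.72)&(y>.12)&(y<.33)
for s,ce,b in blobs(m,30): print(s,ce.round(),W[b].min(0).round(3),W[b].max(0).round(3),np.median(W[b],0).round(3))
t=ok&(z>.08)&m
for s,ce,b in blobs(t,10): print('top',s,ce.round(),ray(c,ce,.084).round(4),np.median(W[b],0).round(3))
```

```text
t 2.68 pos [0.5014 0.128  0.2445] jaw yaw -79.3 down [-0.023  0.109 -0.994] q [ 0.19  0.11 -0.03  1.43  0.11  3.14] F [0.5 0.3 0.1] w 0.0502
  twist x 0.187 slide [ 0.2079 -0.1139 -0.0123]
[[ 0.185 -0.976 -0.112]
 [-0.935 -0.21   0.286]
 [-0.303  0.052 -0.952]] [0.57712123 0.126125   0.38543524] 346.890058059084
[ 195   55   66   41 1650] [230.  74.] [0.551 0.219 0.055] [0.582 0.277 0.085] [0.568 0.239 0.07 ]
[188 124  27  18 354] [201. 133.] [0.504 0.258 0.055] [0.517 0.273 0.085] [0.512 0.262 0.08 ]
top [228  69  16  16 177] [235.  77.] [0.5666 0.2341 0.084 ] [0.567 0.234 0.083]
top [188 127  16  15 178] [195. 134.] [0.5107 0.2647 0.084 ] [0.511 0.265 0.083]
```

View pics/w1.png

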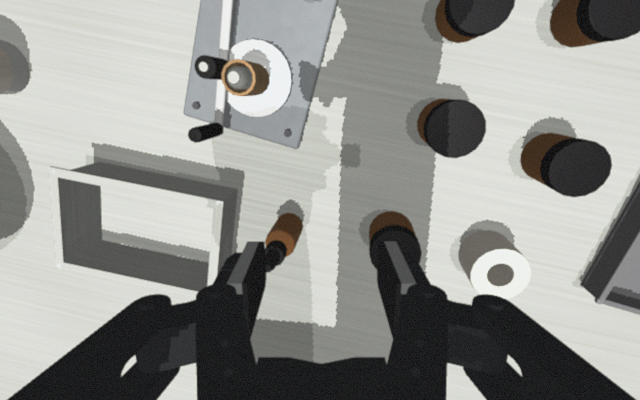

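Wrist view: spindle and core at (235,77), knob (195,134), dropper (280,245), roll (500,272). Joint 6 hit its limit and tilted the tool, so I will work with the jaw along world x, which is mid-range for that joint.

```bash
cat >> h.py <<'E'
def g0(x,y,z,yaw=0,n=1):
    """twist to tool-down with jaw at yaw deg, then slide (tool axes) ; at yaw 0 slide=(-dz,dx,-dy)"""
    p,R,s=pose(); Rt=Ro.from_euler('z',yaw,degrees=True)*Ro.from_matrix([[0,1,0],[0,0,-1],[-1,0,0]])
    print('t',round(s['t'],2),'pos',p.round(4),'q',np.round(s['qpos'],2),'F',np.round(s['contact_force'],1),'w',round(float(s['gripper_width']),4))
    print('  twist',(R.inv()*Rt).as_rotvec().round(4),'slide',Rt.inv().apply(np.array([x,y,z])-p).round(4))
E
python3 - <<'E'
from h import *
g0(.511,.265,.15)
E
```

```text
t 2.73 pos [0.5013 0.1278 0.2446] q [ 0.19  0.11 -0.03  1.43  0.11  3.14] F [ 0.2 -0.  -0.4] w 0.0499
  twist [-1.3825 -0.0758  0.0949] slide [ 0.0946  0.0097 -0.1372]
```

Request:
step_arm:
  slide:
    - [0,0,0]
    - [0,0,0]
    - [0,0,0]
    - [0,0,0]
    - [0,0,0]
    - [0,0,0]
    - [0,0,0]
    - [0,0,0]
    - [0,0,0]
    - [0,0,0]
    - [0,0,0]
    - [0,0,0]
  twist:
    - [-0.1152,-0.0063,0.0079]
    - [-0.1152,-0.0063,0.0079]
    - [-0.1152,-0.0063,0.0079]
    - [-0.1152,-0.0063,0.0079]
    - [-0.1152,-0.0063,0.0079]
    - [-0.1152,-0.0063,0.0079]
    - [-0.1152,-0.0063,0.0079]
    - [-0.1152,-0.0063,0.0079]
    - [-0.1152,-0.0063,0.0079]
    - [-0.1152,-0.0063,0.0079]
    - [-0.1152,-0.0063,0.0079]
    - [-0.1152,-0.0063,0.0079]
  grip: [0.036,0.036,0.036,0.036,0.036,0.036,0.036,0.036,0.036,0.036,0.036,0.036]

```text
t: 3.73
ee_pos: [0.5013, 0.1275, 0.2451]
eef_rot: [0.499, 0.501, -0.498, 0.502]
contact_force: [0.5, -0.2, 1.0]
gripper_width: 0.036
```

Request:
step_arm:
  slide:
    - [0.0158,0.0016,-0.0229]
    - [0.0158,0.0016,-0.0229]
    - [0.0158,0.0016,-0.0229]
    - [0.0158,0.0016,-0.0229]
    - [0.0158,0.0016,-0.0229]
    - [0.0158,0.0016,-0.0229]
    - [0,0,0]
    - [0,0,0]
  twist:
    - [0,0,0]
    - [0,0,0]
    - [0,0,0]
    - [0,0,0]
    - [0,0,0]
    - [0,0,0]
    - [0,0,0]
    - [0,0,0]
  grip: [0.036,0.036,0.036,0.036,0.036,0.036,0.036,0.036]

```text
t: 4.4
ee_pos: [0.5105, 0.2655, 0.1492]
eef_rot: [0.499, 0.5, -0.5, 0.5]
contact_force: [-1.1, 0.7, 0.3]
gripper_width: 0.0362
```

Run:
```python
from h import *
g0(.511,.265,.052)
```

```text
t 4.4 pos [0.5105 0.2655 0.1492] q [ 0.48  0.23 -0.09  1.25 -0.    2.05] F [-1.1  0.7  0.3] w 0.0362
  twist [0.0014 0.0008 0.0013] slide [0.0972 0.0005 0.0005]
```

Request:
step_arm:
  slide:
    - [0.02,0,0]
    - [0.02,0,0]
    - [0.02,0,0]
    - [0.02,0,0]
    - [0.017,0,0]
    - [0,0,0]
    - [0,0,0]
    - [0,0,0]
    - [0,0,0]
    - [0,0,0]
  twist:
    - [0,0,0]
    - [0,0,0]
    - [0,0,0]
    - [0,0,0]
    - [0,0,0]
    - [0,0,0]
    - [0,0,0]
    - [0,0,0]
    - [0,0,0]
    - [0,0,0]
  grip: [0.036,0.036,0.036,0.036,0.036,0.036,0.01,0.01,0.01,0.01]
  squeeze: 22

```text
t: 5.23
ee_pos: [0.5086, 0.2652, 0.0545]
eef_rot: [0.499, 0.501, -0.501, 0.499]
contact_force: [-12.2, -1.0, 4.2]
gripper_width: 0.013
```

Request:
step_arm:
  slide:
    - [0,0.0004,-0.0136]
    - [0,0.0016,-0.0133]
    - [0,0.0029,-0.0133]
    - [0,0.004,-0.0127]
    - [0,0.0052,-0.0126]
    - [0,0.0063,-0.0121]
    - [0,0.0072,-0.0112]
    - [0,0.0084,-0.0107]
    - [0,0.0091,-0.0098]
    - [0,0.0101,-0.0091]
    - [0,0,0]
    - [0,0,0]
  twist:
    - [0,0,0]
    - [0,0,0]
    - [0,0,0]
    - [0,0,0]
    - [0,0,0]
    - [0,0,0]
    - [0,0,0]
    - [0,0,0]
    - [0,0,0]
    - [0,0,0]
    - [0,0,0]
    - [0,0,0]
  grip: [0.01,0.01,0.01,0.01,0.01,0.01,0.01,0.01,0.01,0.01,0.01,0.01]

```text
t: 6.23
ee_pos: [0.5638, 0.3901, 0.0547]
eef_rot: [0.5, 0.505, -0.497, 0.497]
contact_force: [-12.3, 17.7, -4.2]
gripper_width: 0.0134
```

Run:
```python
from h import *
g0(.567,.234,.2)
```

```text
t 6.23 pos [0.5638 0.3901 0.0547] q [0.6  0.47 0.04 1.13 0.01 2.17] F [-12.3  17.7  -4.2] w 0.0134
  twist [ 0.0048 -0.0113  0.005 ] slide [-0.1453  0.0032  0.1561]
```

Request:
step_arm:
  slide:
    - [0,0,0]
    - [0,0,0]
    - [0,0,0]
    - [-0.02,0,0]
    - [-0.03,0,0]
    - [-0.03,0,0]
    - [-0.03,0,0]
    - [-0.03,0,0]
    - [0,0,0.03]
    - [0,0,0.03]
    - [0,0,0.03]
    - [0,0,0]
  twist:
    - [0,0,0]
    - [0,0,0]
    - [0,0,0]
    - [0,0,0]
    - [0,0,0]
    - [0,0,0]
    - [0,0,0]
    - [0,0,0]
    - [0,0,0]
    - [0,0,0]
    - [0,0,0]
    - [0,0,0]
  grip: [0.036,0.036,0.036,0.036,0.05,0.05,0.05,0.05,0.05,0.05,0.05,0.05]

```text
t: 7.23
ee_pos: [0.5673, 0.2893, 0.1954]
eef_rot: [0.502, 0.498, -0.5, 0.5]
contact_force: [0.8, 0.8, -0.1]
gripper_width: 0.0498
```

Run:
```python
from h import *
g0(.567,.234,.15)
c=cam('wrist','w2'); W=cloud(c)
ok=c['range_z']>0; x,y,z=W[...,0],W[...,1],W[...,2]
t=ok&(z>.076)&(z<.1)&(x>.45)&(x<.72)&(y>.12)&(y<.45)
for s,ce,b in blobs(t,10): print('top',s,ce.round(),ray(c,ce,.084).round(4),np.median(W[b],0).round(3))
```

```text
t 7.23 pos [0.5673 0.2893 0.1954] q [ 0.47  0.34  0.15  1.38 -0.    2.05] F [ 0.8  0.8 -0.1] w 0.0498
  twist [-0.0044  0.0005 -0.0031] slide [ 0.0454 -0.0003  0.0553]
top [306  43  20  22 345] [315.  53.] [0.565  0.3856 0.084 ] [0.565 0.386 0.083]
top [309 239  21  20 305] [319. 249.] [0.5663 0.2401 0.084 ] [0.567 0.239 0.081]
```

View pics/w2.png

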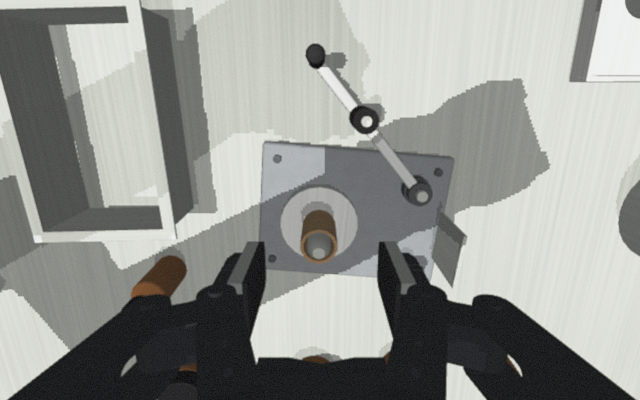

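Wrist view 2: arm knob now at (316,55), roller (367,120), pivot (418,190), so the arm is swung out about 0.9 rad; core and spindle at (319,245).

Request:
step_arm:
  slide:
    - [0,0,0.027]
    - [0,0,0.027]
    - [0.0258,0,0]
    - [0.0258,0,0]
    - [0.0258,0,0]
    - [0.0258,0,0]
    - [0.0258,0,0]
    - [0.0258,0,0]
    - [0,0,0]
    - [0,0,0]
    - [0,0,0]
    - [0,0,0]
  twist:
    - [0,0,0]
    - [0,0,0]
    - [0,0,0]
    - [0,0,0]
    - [0,0,0]
    - [0,0,0]
    - [0,0,0]
    - [0,0,0]
    - [0,0,0]
    - [0,0,0]
    - [0,0,0]
    - [0,0,0]
  grip: [0.05,0.05,0.05,0.05,0.05,0.05,0.05,0.05,0.05,0.025,0.025,0.025]
  squeeze: 30

```text
t: 8.28
ee_pos: [0.5681, 0.241, 0.0408]
eef_rot: [0.501, 0.5, -0.498, 0.501]
contact_force: [-0.6, -1.0, -0.6]
gripper_width: 0.032
```

Request:
step_arm:
  slide:
    - [0,0,0]
    - [-0.01,0,0]
    - [-0.02,0,0]
    - [-0.025,0,0]
    - [-0.025,0,0]
    - [0,0,0]
  twist:
    - [0,0,0]
    - [0,0,0]
    - [0,0,0]
    - [0,0,0]
    - [0,0,0]
    - [0,0,0]
  grip: [0.025,0.025,0.025,0.025,0.025,0.025]

```text
t: 8.78
ee_pos: [0.5695, 0.2414, 0.1258]
eef_rot: [0.503, 0.499, -0.496, 0.501]
contact_force: [0.6, -0.3, 0.7]
gripper_width: 0.0323
```

Run:
```python
from h import *
g0(.381,.333,.15)
```

```text
t 8.78 pos [0.5695 0.2414 0.1258] q [ 0.4   0.31 -0.04  1.21  0.    1.97] F [ 0.6 -0.3  0.7] w 0.0323
  twist [ 0.0003 -0.0044 -0.0098] slide [-0.0242 -0.1885 -0.0916]
```

Request:
step_arm:
  slide:
    - [-0.003,-0.0236,-0.0115]
    - [-0.003,-0.0236,-0.0115]
    - [-0.003,-0.0236,-0.0115]
    - [-0.003,-0.0236,-0.0115]
    - [-0.003,-0.0236,-0.0115]
    - [-0.003,-0.0236,-0.0115]
    - [-0.003,-0.0236,-0.0115]
    - [-0.003,-0.0236,-0.0115]
    - [0,0,0]
    - [0,0,0]
  twist:
    - [0,0,0]
    - [0,0,0]
    - [0,0,0]
    - [0,0,0]
    - [0,0,0]
    - [0,0,0]
    - [0,0,0]
    - [0,0,0]
    - [0,0,0]
    - [0,0,0]
  grip: [0.025,0.025,0.025,0.025,0.025,0.025,0.025,0.025,0.025,0.025]

```text
t: 9.62
ee_pos: [0.3774, 0.3329, 0.1437]
eef_rot: [0.5, 0.5, -0.498, 0.501]
contact_force: [0.3, -1.1, 0.1]
gripper_width: 0.032
```

Request:
step_arm:
  slide:
    - [0.025,0,0]
    - [0.025,0,0]
    - [0.025,0,0]
    - [0.025,0,0]
    - [0.016,0,0]
    - [0.008,0,0]
    - [0,0,0]
  twist:
    - [0,0,0]
    - [0,0,0]
    - [0,0,0]
    - [0,0,0]
    - [0,0,0]
    - [0,0,0]
    - [0,0,0]
  grip: [0.025,0.025,0.025,0.025,0.025,0.025,0.025]

```text
t: 10.2
ee_pos: [0.3787, 0.3317, 0.0181]
eef_rot: [0.5, 0.5, -0.5, 0.5]
contact_force: [0.2, -0.0, 0.4]
gripper_width: 0.032
```

Request:
step_arm:
  slide:
    - [0,0,0]
    - [0,0,0]
    - [0,0,0]
    - [-0.02,0,0]
    - [-0.03,0,0]
    - [-0.03,0,0]
    - [-0.03,0,0]
    - [-0.03,0,0]
    - [-0.03,0,0]
    - [0,0,0]
  twist:
    - [0,0,0]
    - [0,0,0]
    - [0,0,0]
    - [0,0,0]
    - [0,0,0]
    - [0,0,0]
    - [0,0,0]
    - [0,0,0]
    - [0,0,0]
    - [0,0,0]
  grip: [0.046,0.046,0.046,0.046,0.046,0.046,0.046,0.046,0.046,0.046]

```text
t: 11.03
ee_pos: [0.3801, 0.3338, 0.1949]
eef_rot: [0.504, 0.5, -0.496, 0.5]
contact_force: [0.2, -0.5, 0.9]
gripper_width: 0.0461
```

```bash
cat >> h.py <<'E'
def survey(name=None,src='top'):
    c=cam(src,name); W=cloud(c); px=c['pixels'].astype(int); z=W[...,2]
    ok=(c['range_z']>0)&(W[...,0]>.3)&(W[...,0]<.8)&(W[...,1]>-.4)&(W[...,1]<.45)
    for s,ce,m in blobs(ok&(z>.04)&(z<.095),60):
        h=np.percentile(z[m],80); print(s[2:],'h',h.round(3),'c',ray(c,ce,h)[:2].round(3),'bgr',np.median(px[m],0))
    return c,W
E
python3 - <<'E'
from h import *
c,W=survey('t2')
g0(.423,-.053,.12)
E
```

```text
[ 29  26 204] h 0.082 c [ 0.739 -0.105] bgr [67.  74.5 80. ]
[10 12 78] h 0.083 c [0.746 0.074] bgr [ 6.  26.  54.5]
[ 16  17 213] h 0.063 c [ 0.674 -0.058] bgr [20. 21. 23.]
[ 17  17 212] h 0.063 c [0.66  0.047] bgr [21. 22. 23.]
[ 16  16 207] h 0.063 c [0.558 0.036] bgr [24. 25. 27.]
[ 17  16 211] h 0.063 c [ 0.545 -0.077] bgr [23. 24. 26.]
[ 19  19 225] h 0.051 c [ 0.424 -0.053] bgr [128. 139. 139.]
[ 16  16 209] h 0.063 c [0.426 0.058] bgr [27. 28. 30.]
[ 48  42 418] h 0.067 c [0.38 0.29] bgr [75. 82. 84.]
[10 11 71] h 0.082 c [0.409 0.172] bgr [ 7. 22. 47.]
t 11.08 pos [0.3795 0.3334 0.1921] q [ 0.72  0.08 -0.17  1.31 -0.    2.29] F [ 0.1 -0.2 -0.8] w 0.046
  twist [ 0.0002 -0.0052 -0.0061] slide [0.0721 0.0435 0.3864]
```

Request:
step_arm:
  slide:
    - [0,0.0034,0.0298]
    - [0,0.0034,0.0298]
    - [0,0.0034,0.0298]
    - [0,0.0034,0.0298]
    - [0,0.0034,0.0298]
    - [0,0.0034,0.0298]
    - [0,0.0034,0.0298]
    - [0,0.0034,0.0298]
    - [0,0.0034,0.0298]
    - [0,0.0034,0.0298]
    - [0,0.0034,0.0298]
    - [0,0.0034,0.0298]
  twist:
    - [0,-0.005,-0.006]
    - [0,0,0]
    - [0,0,0]
    - [0,0,0]
    - [0,0,0]
    - [0,0,0]
    - [0,0,0]
    - [0,0,0]
    - [0,0,0]
    - [0,0,0]
    - [0,0,0]
    - [0,0,0]
  grip: [0.078,0.078,0.078,0.078,0.078,0.078,0.078,0.078,0.078,0.078,0.078,0.078]

```text
t: 12.08
ee_pos: [0.4183, -0.027, 0.1887]
eef_rot: [-0.497, -0.501, 0.503, -0.5]
contact_force: [0.7, 0.9, 0.2]
gripper_width: 0.0777
```

Request:
step_arm:
  slide:
    - [0,0.003,0.0296]
    - [0,0,0]
    - [0,0,0]
  twist:
    - [0,0,0]
    - [0,0,0]
    - [0,0,0]
  grip: [0.078,0.078,0.078]

```text
t: 12.33
ee_pos: [0.4214, -0.0564, 0.1887]
eef_rot: [-0.498, -0.5, 0.503, -0.499]
contact_force: [-0.2, 0.3, 0.8]
gripper_width: 0.0779
```

Run:
```python
from h import *
g0(.424,-.053,.012)
c=cam('wrist'); W=cloud(c); z=W[...,2]; ok=(c['range_z']>0)&(z>.045)&(z<.055)&(abs(W[...,0]-.424)<.06)&(abs(W[...,1]+.053)<.06)
for s,ce,m in blobs(ok,100): print(s,ce.round(1),W[m].min(0).round(4),W[m].max(0).round(4),cv2.minEnclosingCircle(np.argwhere(m)[:,::-1].astype(np.float32)), ray(c,cv2.minEnclosingCircle(np.argwhere(m)[:,::-1].astype(np.float32))[0],.05).round(4))
```

```text
t 12.33 pos [ 0.4214 -0.0564  0.1887] q [-0.13 -0.05 -0.32  1.31 -0.    1.44] F [-0.2  0.3  0.8] w 0.0779
  twist [-0.0032  0.004   0.0067] slide [ 0.1767  0.0026 -0.0034]
[ 290  140   71   69 3164] [324.9 173.6] [ 0.3951 -0.0819  0.0451] [ 0.4542 -0.0232  0.0517] ((324.83782958984375, 174.05404663085938), 35.52362060546875) [ 0.4245 -0.0513  0.05  ]
```

Request:
step_arm:
  slide:
    - [0.012,0.003,-0.0045]
    - [0.0275,0,0]
    - [0.0275,0,0]
    - [0.0275,0,0]
    - [0.0275,0,0]
    - [0.0275,0,0]
    - [0.0275,0,0]
    - [0,0,0]
    - [0,0,0]
    - [0,0,0]
    - [0,0,0]
    - [0,0,0]
  twist:
    - [-0.003,0.004,0.0065]
    - [0,0,0]
    - [0,0,0]
    - [0,0,0]
    - [0,0,0]
    - [0,0,0]
    - [0,0,0]
    - [0,0,0]
    - [0,0,0]
    - [0,0,0]
    - [0,0,0]
    - [0,0,0]
  grip: [0.078,0.078,0.078,0.078,0.078,0.078,0.078,0.078,0.05,0.05,0.05,0.05]
  squeeze: 40

```text
t: 13.38
ee_pos: [0.4263, -0.0506, 0.0142]
eef_rot: [0.5, 0.5, -0.498, 0.502]
contact_force: [0.0, 0.3, -0.9]
gripper_width: 0.059
```

Request:
step_arm:
  slide:
    - [0,0,0]
    - [-0.01,0,0]
    - [-0.02,0,0]
    - [-0.03,0,0]
    - [-0.03,0,0]
    - [-0.03,0,0]
    - [-0.03,0,0]
    - [-0.03,0,0]
    - [0,0,0]
  twist:
    - [0,0,0]
    - [0,0,0]
    - [0,0,0]
    - [0,0,0]
    - [0,0,0]
    - [0,0,0]
    - [0,0,0]
    - [0,0,0]
    - [0,0,0]
  grip: [0.05,0.05,0.05,0.05,0.05,0.05,0.05,0.05,0.05]

```text
t: 14.13
ee_pos: [0.4272, -0.051, 0.1996]
eef_rot: [0.502, 0.498, -0.497, 0.504]
contact_force: [1.2, 0.1, -0.0]
gripper_width: 0.0591
```

Run:
```python
from h import *
g0(.567,.15,.19)
```

```text
t 14.13 pos [ 0.4272 -0.051   0.1996] q [-0.12 -0.06 -0.3   1.32 -0.    1.45] F [ 1.2  0.1 -0. ] w 0.0591
  twist [ 0.0032  0.0015 -0.0111] slide [ 0.0096  0.1398 -0.201 ]
```

Request:
step_arm:
  slide:
    - [0,0.0175,-0.0251]
    - [0,0.0175,-0.0251]
    - [0,0.0175,-0.0251]
    - [0,0.0175,-0.0251]
    - [0,0.0175,-0.0251]
    - [0,0.0175,-0.0251]
    - [0,0.0175,-0.0251]
    - [0,0.0175,-0.0251]
    - [0,0,0]
    - [0,0,0]
    - [0,0,0]
  twist:
    - [0.003,0.0015,-0.011]
    - [0,0,0]
    - [0,0,0]
    - [0,0,0]
    - [0,0,0]
    - [0,0,0]
    - [0,0,0]
    - [0,0,0]
    - [0,0,0]
    - [0,0,0]
    - [0,0,0]
  grip: [0.05,0.05,0.05,0.05,0.05,0.05,0.05,0.05,0.05,0.05,0.05]

```text
t: 15.05
ee_pos: [0.5641, 0.1501, 0.1915]
eef_rot: [0.497, 0.503, -0.502, 0.497]
contact_force: [-0.9, -0.5, -0.7]
gripper_width: 0.0591
```

Run:
```python
from h import *
g0(.567,.236,.19)
c=cam('wrist','w3'); W=cloud(c); z=W[...,2]; x,y=W[...,0],W[...,1]; ok=c['range_z']>0
near=(abs(x-.567)<.05)&(abs(y-.237)<.05)
for nm,lo,hi,h in(('spindle top',.0795,.09,.084),('platter',.019,.025,.022),):
  m=ok&near&(z>lo)&(z<hi)
  for s,ce,b in blobs(m,20):
    k=cv2.minEnclosingCircle(np.argwhere(b)[:,::-1].astype(np.float32)); print(nm,s,ray(c,ce,h).round(4),'circ',ray(c,k[0],h).round(4),k[1],np.median(W[b],0).round(4))
m=ok&(z>.225)&(z<.25)&(abs(y-.15)<.05)&(abs(x-.567)<.05)
for s,ce,b in blobs(m,100):
    k=cv2.minEnclosingCircle(np.argwhere(b)[:,::-1].astype(np.float32)); print('roll',s,ray(c,k[0],.236).round(4),W[b].min(0).round(4),W[b].max(0).round(4))
c=cam('top'); W=cloud(c); z=W[...,2]; x,y=W[...,0],W[...,1]
m=(c['range_z']>0)&(abs(x-.567)<.03)&(abs(y-.237)<.03)&(z>.077)&(z<.09)
for s,ce,b in blobs(m,3): print('top spindle',s,ray(c,ce,.083).round(4),np.median(W[b],0).round(4))
```

```text
t 15.05 pos [0.5641 0.1501 0.1915] q [0.26 0.25 0.02 1.35 0.   1.83] F [-0.9 -0.5 -0.7] w 0.0591
  twist [ 0.0006 -0.0007  0.0106] slide [ 0.0015  0.0029 -0.0859]
spindle top [315  59  20  22 316] [0.5663 0.2358 0.084 ] circ [0.5665 0.2359 0.084 ] 10.986198425292969 [0.5664 0.2358 0.0826]
platter [ 281   25   89   94 5814] [0.5664 0.2373 0.022 ] circ [0.5659 0.2375 0.022 ] 46.806251525878906 [0.5665 0.2366 0.0213]
roll [  152   232   352   153 21227] [0.5676 0.1498 0.236 ] [0.517  0.1247 0.225 ] [0.617  0.1772 0.25  ]
```

View pics/w3.png

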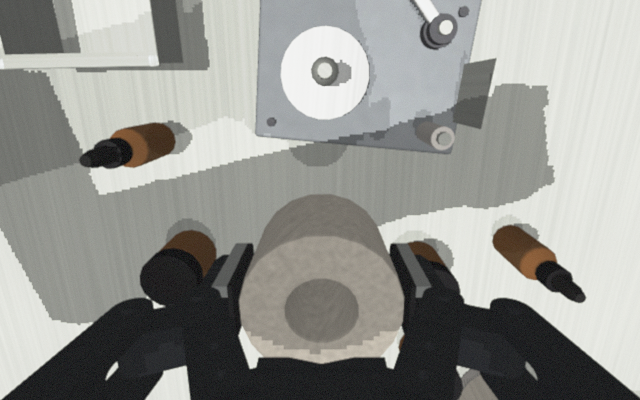

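View 3: spindle top (325,70) bare on the white platter, roll held upright between the pads with its bore at (322,307).

Run:
```python
from h import *
c=cam('wrist'); W=cloud(c)
b=(c['pixels'].max(2)<112)&(c['pixels'].max(2)>0); roi=np.zeros_like(b); roi[265:355,270:375]=1
for s,ce,m in blobs(b&roi,400):
    k=cv2.fitEllipse(max(cv2.findContours(m.astype(np.uint8),0,1)[0],key=len)); print(s,ce,k, ray(c,k[0],.2275).round(4))
print('rim z',W[250:262,300:340,2].mean(), W[270,322],W[350,322],W[307,250:400:10].round(3)[:,[0,2]].tolist())
print(pose()[0])
```

```text
rim z 0.22805117071156106 [0.56557195 0.16311006 0.22773182] [0.56558456 0.13079634 0.22856868] [[0.54, 0.229], [0.544, 0.228], [0.547, 0.228], [0.551, 0.228], [0.553, 0.218], [0.556, 0.211], [0.56, 0.208], [0.565, 0.206], [0.569, 0.206], [0.573, 0.21], [0.576, 0.217], [0.579, 0.228], [0.583, 0.227], [0.586, 0.228], [0.59, 0.227]]
[0.56408811 0.14936368 0.19213565]
```

Run:
```python
from h import *
c=cam('wrist'); W=cloud(c); z=W[...,2]
m=np.zeros(z.shape,bool); m[265:355,265:380]=(abs(z-.228)<.003)[265:355,265:380]
hole=~m; roi=np.zeros_like(m); roi[270:348,275:370]=1
for s,ce,b in blobs(hole&roi,400):
    k=cv2.fitEllipse(max(cv2.findContours(b.astype(np.uint8),0,1)[0],key=len)); print(s,np.round(k[0],1),np.round(k[1],1), ray(c,k[0],.228).round(4), [ray(c,(k[0][0],k[0][1]+d*k[1][i]/2),.228)[1].round(4) for i in(0,1) for d in (-1,1)])
g0(.567,.236,.19)
```

```text
[ 287  277   71   61 3278] [321.7 307.1] [58.4 69.7] [0.5655 0.1484 0.228 ] [np.float64(0.1601), np.float64(0.1361), np.float64(0.1622), np.float64(0.1337)]
t 15.25 pos [0.5642 0.1494 0.1922] q [0.26 0.25 0.02 1.35 0.   1.83] F [-0.5  0.3 -0.5] w 0.0591
  twist [-0.0008 -0.0013  0.0092] slide [ 0.0022  0.0028 -0.0866]
```

Request:
step_arm:
  slide:
    - [0,0.001,-0.0218]
    - [0,0,-0.022]
    - [0,0,-0.022]
    - [0,0,-0.022]
    - [0,0,0]
    - [0,0,0]
    - [0,0,0]
    - [0.02,0,0]
    - [0.02,0,0]
    - [0.02,0,0]
    - [0.02,0,0]
    - [0,0,0]
  twist:
    - [0,-0.001,0.009]
    - [0,0,0]
    - [0,0,0]
    - [0,0,0]
    - [0,0,0]
    - [0,0,0]
    - [0,0,0]
    - [0,0,0]
    - [0,0,0]
    - [0,0,0]
    - [0,0,0]
    - [0,0,0]
  grip: [0.05,0.05,0.05,0.05,0.05,0.05,0.05,0.05,0.05,0.05,0.05,0.05]

```text
t: 16.25
ee_pos: [0.5634, 0.2358, 0.1077]
eef_rot: [-0.498, -0.501, 0.503, -0.499]
contact_force: [-0.1, -0.8, -2.1]
gripper_width: 0.0588
```

Run:
```python
from h import *
g0(.5652,.2372,.0362)
c=cam('wrist'); W=cloud(c); z=W[...,2]
p=pose()[0]; h=p[2]+.0358
m=np.zeros(z.shape,bool); m[265:355,265:380]=(abs(z-h)<.003)[265:355,265:380]
hole=~m; roi=np.zeros_like(m); roi[270:348,275:370]=1
for s,ce,b in blobs(hole&roi,400):
    k=cv2.fitEllipse(max(cv2.findContours(b.astype(np.uint8),0,1)[0],key=len)); print(s,np.round(k[0],1), ray(c,k[0],h).round(4))
```

```text
t 16.25 pos [0.5634 0.2358 0.1077] q [ 0.4   0.32 -0.07  1.19  0.    1.97] F [-0.1 -0.8 -2.1] w 0.0588
  twist [-0.0013  0.0025  0.0065] slide [ 0.0715  0.0018 -0.0014]
[ 282  276   79   68 3801] [321.8 309.5] [0.5648 0.2355 0.1458]
```

Request:
step_arm:
  slide:
    - [0,0.0017,-0.001]
    - [0,0,0]
    - [0.01,0,0]
    - [0.01,0,0]
    - [0.01,0,0]
    - [0.01,0,0]
    - [0,0,0]
  twist:
    - [0,0.002,0.006]
    - [0,0,0]
    - [0,0,0]
    - [0,0,0]
    - [0,0,0]
    - [0,0,0]
    - [0,0,0]
  grip: [0.05,0.05,0.05,0.05,0.05,0.05,0.05]

```text
t: 16.88
ee_pos: [0.5658, 0.2386, 0.0685]
eef_rot: [0.5, 0.5, -0.499, 0.5]
contact_force: [-0.2, -0.4, -1.5]
gripper_width: 0.0591
```

Request:
step_arm:
  slide:
    - [0.01,0,0.001]
    - [0.01,0,0]
    - [0.007,0,0]
    - [0.003,0,0]
    - [0.003,0,0]
    - [0,0,0]
    - [0,0,0]
  twist:
    - [0,0,0]
    - [0,0,0]
    - [0,0,0]
    - [0,0,0]
    - [0,0,0]
    - [0,0,0]
    - [0,0,0]
  grip: [0.05,0.05,0.05,0.05,0.05,0.05,0.05]

```text
t: 17.47
ee_pos: [0.5677, 0.2383, 0.0388]
eef_rot: [0.502, 0.499, -0.498, 0.501]
contact_force: [0.1, -0.7, -1.5]
gripper_width: 0.059
```

Request:
step_arm:
  slide:
    - [0.002,0,0]
    - [0.002,0,0]
    - [0,0,0]
  twist:
    - [0,0,0]
    - [0,0,0]
    - [0,0,0]
  grip: [0.05,0.05,0.05]

```text
t: 17.72
ee_pos: [0.568, 0.2386, 0.0358]
eef_rot: [0.502, 0.499, -0.497, 0.501]
contact_force: [-1.2, 0.5, 3.7]
gripper_width: 0.0589
```

Request:
step_arm:
  slide:
    - [0,0,0]
    - [0,0,0]
    - [0,0,0]
    - [-0.02,0,0]
    - [-0.03,0,0]
    - [-0.03,0,0]
    - [-0.03,0,0]
    - [-0.03,0,0]
    - [0,0,-0.025]
    - [0,0,-0.025]
    - [0,0,0]
    - [0,0,0]
  twist:
    - [0,0,0]
    - [0,0,0]
    - [0,0,0]
    - [0,0,0]
    - [0,0,0]
    - [0,0,0]
    - [0,0,0]
    - [0,0,0]
    - [0,0,0]
    - [0,0,0]
    - [0,0,0]
    - [0,0,0]
  grip: [0.075,0.075,0.075,0.075,0.075,0.075,0.075,0.06,0.04,0.04,0.04,0.04]

```text
t: 18.72
ee_pos: [0.5667, 0.2888, 0.1744]
eef_rot: [0.501, 0.5, -0.498, 0.501]
contact_force: [-0.0, 0.1, -0.2]
gripper_width: 0.0398
```

Run:
```python
from h import *
g0(.565,.3856,.1)
c=cam('wrist','w4'); W=cloud(c); z=W[...,2]; x,y=W[...,0],W[...,1]; ok=c['range_z']>0
m=ok&(abs(x-.567)<.05)&(y>.15)&(y<.45)&(z>.06)
for s,ce,b in blobs(m,100): print(s,np.percentile(z[b],[10,50,90]).round(4),W[b].min(0).round(4),W[b].max(0).round(4))
m&=(z>.076)
for s,ce,b in blobs(m,50): print('top',ray(c,ce,.084).round(4),s[4])
```

```text
t 18.72 pos [0.5667 0.2888 0.1744] q [ 0.47  0.34  0.1   1.33 -0.    2.04] F [-0.   0.1 -0.2] w 0.0398
  twist [ 0.0022 -0.0018 -0.0051] slide [ 0.0744 -0.0017 -0.0968]
[306  38  22  26 443] [0.0809 0.0831 0.0841] [0.5583 0.3791 0.0602] [0.5716 0.3928 0.0854]
[356 108  30  30 684] [0.0683 0.0695 0.0731] [0.5928 0.3296 0.06  ] [0.6127 0.3494 0.0746]
[ 285  217   76   74 4282] [0.0692 0.0712 0.0739] [0.5397 0.2067 0.06  ] [0.5989 0.266  0.0852]
[   82   240   478   160 37531] [0.2122 0.2417 0.2589] [0.517  0.276  0.1748] [0.617  0.3098 0.2687]
top [0.565  0.3856 0.084 ] 411
top [0.5671 0.1667 0.084 ] 37531
top [0.5663 0.2403 0.084 ] 348
```

View pics/w4.png

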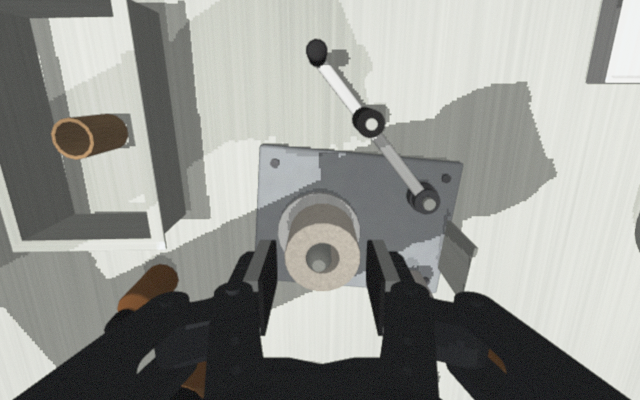

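View 4: the roll sits on the platter around the spindle (322,260; top about 72 mm, as it should be), the core stands in the pan (75,137), and the knob is at (317,50).

Request:
step_arm:
  slide:
    - [0,-0.0017,-0.0242]
    - [0,0,-0.0242]
    - [0,0,-0.0242]
    - [0,0,-0.0242]
    - [0.024,0,0]
    - [0.024,0,0]
    - [0.024,0,0]
    - [0.024,0,0]
    - [0.024,0,0]
    - [0,0,0]
    - [0,0,0]
  twist:
    - [0,0,0]
    - [0,0,0]
    - [0,0,0]
    - [0,0,0]
    - [0,0,0]
    - [0,0,0]
    - [0,0,0]
    - [0,0,0]
    - [0,0,0]
    - [0,0,0]
    - [0,0,0]
  grip: [0.04,0.04,0.04,0.04,0.04,0.04,0.04,0.04,0.04,0.04,0.04]
  squeeze: 22

```text
t: 19.68
ee_pos: [0.5649, 0.3834, 0.0536]
eef_rot: [0.501, 0.499, -0.5, 0.5]
contact_force: [0.3, 1.3, 0.4]
gripper_width: 0.0398
```

Request:
step_arm:
  slide:
    - [0,0,0]
    - [0,0,0]
    - [0,0,0]
    - [0,-0.009,0.0079]
    - [0,-0.0084,0.0087]
    - [0,-0.0077,0.0093]
    - [0,-0.0069,0.0099]
    - [0,-0.0061,0.0104]
    - [0,-0.0052,0.0109]
    - [0,-0.0043,0.0112]
    - [0,-0.0034,0.0115]
    - [0,0,0]
  twist:
    - [0,0,0]
    - [0,0,0]
    - [0,0,0]
    - [0,0,0]
    - [0,0,0]
    - [0,0,0]
    - [0,0,0]
    - [0,0,0]
    - [0,0,0]
    - [0,0,0]
    - [0,0,0]
    - [0,0,0]
  grip: [0.01,0.01,0.01,0.01,0.01,0.01,0.01,0.01,0.01,0.01,0.01,0.01]

```text
t: 20.68
ee_pos: [0.5145, 0.3046, 0.0571]
eef_rot: [0.503, 0.499, -0.497, 0.501]
contact_force: [-3.0, 1.5, 7.4]
gripper_width: 0.0132
```

Request:
step_arm:
  slide:
    - [0,-0.001,0.004]
    - [0,-0.001,0.004]
    - [0,-0.0005,0.003]
    - [0,0,0]
    - [0,0,0]
  twist:
    - [0,0,0]
    - [0,0,0]
    - [0,0,0]
    - [0,0,0]
    - [0,0,0]
  grip: [0.01,0.01,0.01,0.01,0.01]

```text
t: 21.1
ee_pos: [0.5122, 0.295, 0.0571]
eef_rot: [0.503, 0.5, -0.497, 0.501]
contact_force: [-4.4, 1.1, 9.5]
gripper_width: 0.0134
```

Request:
step_arm:
  slide:
    - [0,-0.0005,0.003]
    - [0,0,0]
  twist:
    - [0,0,0]
    - [0,0,0]
  grip: [0.01,0.01]

```text
t: 21.27
ee_pos: [0.5116, 0.2921, 0.0571]
eef_rot: [0.503, 0.5, -0.497, 0.501]
contact_force: [-6.2, 0.8, 10.3]
gripper_width: 0.0131
```

Request:
step_arm:
  slide:
    - [0,0,0.002]
    - [0,0,0]
  twist:
    - [0,0,0]
    - [0,0,0]
  grip: [0.01,0.01]

```text
t: 21.43
ee_pos: [0.5113, 0.2904, 0.0571]
eef_rot: [0.502, 0.5, -0.497, 0.5]
contact_force: [-7.2, 1.1, 10.8]
gripper_width: 0.0133
```

Request:
step_arm:
  slide:
    - [0,0,0.002]
    - [0,0,0]
  twist:
    - [0,0,0]
    - [0,0,0]
  grip: [0.01,0.01]

```text
t: 21.6
ee_pos: [0.511, 0.2884, 0.0571]
eef_rot: [0.502, 0.501, -0.497, 0.5]
contact_force: [-8.9, 3.0, 11.8]
gripper_width: 0.0128
```

Request:
step_arm:
  slide:
    - [0,0,0.002]
    - [0,0,0]
  twist:
    - [0,0,0]
    - [0,0,0]
  grip: [0.01,0.01]

```text
t: 21.77
ee_pos: [0.5107, 0.2864, 0.0571]
eef_rot: [0.502, 0.501, -0.497, 0.5]
contact_force: [-9.4, 2.2, 12.0]
gripper_width: 0.013
```

Request:
step_arm:
  slide:
    - [0,-0.001,0.002]
    - [0,0,0]
  twist:
    - [0,0,0]
    - [0,0,0]
  grip: [0.01,0.01]

```text
t: 21.93
ee_pos: [0.5103, 0.2843, 0.0571]
eef_rot: [0.503, 0.5, -0.497, 0.5]
contact_force: [-6.7, 1.9, 10.6]
gripper_width: 0.013
```

Run:
```python
from h import *
c=cam('wrist','w5')
W=cloud(c); z=W[...,2]; x,y=W[...,0],W[...,1]
m=(c['range_z']>0)&(abs(z-.071)<.005)&(x>.53)&(x<.62)&(y>.19)&(y<.33)
for s,ce,b in blobs(m,50): print(s,W[b].min(0).round(4),W[b].max(0).round(4))
print(pose()[2]['contact_force'].round(1))
```

```text
[ 436  248   51   48 1786] [0.56   0.2725 0.066 ] [0.5807 0.2933 0.0755]
[472 309  26  16  70] [0.5779 0.2573 0.066 ] [0.5898 0.2643 0.0706]
[443 339  23  27 191] [0.565  0.2395 0.0662] [0.5756 0.2521 0.0758]
[-8.   1.8 10.4]
```

View pics/w5.png

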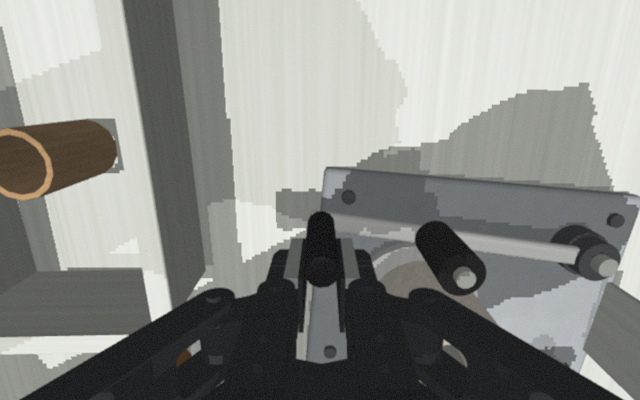

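View 5: roller top (465,278) is still about 4–6 mm short of the roll; knob gripped at (320,265).

Request:
step_arm:
  slide:
    - [0,-0.0005,0.002]
    - [0,0,0.002]
    - [0,0,0]
  twist:
    - [0,0,0]
    - [0,0,0]
    - [0,0,0]
  grip: [0.01,0.01,0.01]

```text
t: 22.23
ee_pos: [0.5098, 0.2802, 0.057]
eef_rot: [0.502, 0.5, -0.497, 0.5]
contact_force: [-7.0, 0.8, 11.8]
gripper_width: 0.0135
```

Request:
step_arm:
  slide:
    - [0,-0.0005,0.002]
    - [0,0,0]
  twist:
    - [0,0,0]
    - [0,0,0]
  grip: [0.01,0.01]

```text
t: 22.4
ee_pos: [0.5096, 0.2781, 0.057]
eef_rot: [0.503, 0.5, -0.497, 0.501]
contact_force: [-6.5, 1.7, 11.1]
gripper_width: 0.0133
```

Request:
step_arm:
  slide:
    - [0,0,0.002]
    - [0,0,0]
  twist:
    - [0,0,0]
    - [0,0,0]
  grip: [0.01,0.01]

```text
t: 22.57
ee_pos: [0.5094, 0.2762, 0.057]
eef_rot: [0.502, 0.5, -0.497, 0.5]
contact_force: [-6.7, 1.4, 10.5]
gripper_width: 0.0131
```

Request:
step_arm:
  slide:
    - [0,0,0.002]
    - [0,0,0]
  twist:
    - [0,0,0]
    - [0,0,0]
  grip: [0.01,0.01]

```text
t: 22.73
ee_pos: [0.5092, 0.2742, 0.057]
eef_rot: [0.502, 0.5, -0.497, 0.5]
contact_force: [-6.6, 1.4, 11.2]
gripper_width: 0.0131
```

Request:
step_arm:
  slide:
    - [0,0,0.002]
    - [0,0,0]
  twist:
    - [0,0,0]
    - [0,0,0]
  grip: [0.01,0.01]

```text
t: 22.9
ee_pos: [0.5091, 0.2721, 0.057]
eef_rot: [0.502, 0.5, -0.497, 0.5]
contact_force: [-8.0, 1.3, 11.6]
gripper_width: 0.0134
```

Run:
```python
from h import *
c=cam('wrist','w6')
W=cloud(c); z=W[...,2]; x,y=W[...,0],W[...,1]
m=(c['range_z']>0)&(abs(z-.071)<.005)&(x>.53)&(x<.62)&(y>.19)&(y<.33)
for s,ce,b in blobs(m,50): print(s,W[b].min(0).round(4),W[b].max(0).round(4))
cv2.imwrite('pics/w6c.png',cv2.resize(c['pixels'][180:400,250:640],None,fx=2,fy=2))
```

```text
[ 428  237   94  101 3726] [0.5563 0.2403 0.066 ] [0.5982 0.2863 0.0753]
```

View pics/w6c.png

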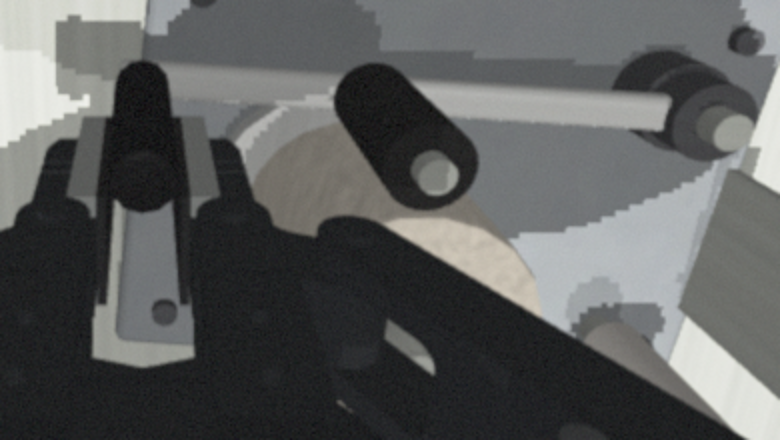

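View 6: the roller (435,170 in the crop) now appears to be at the roll's top edge.

Request:
step_arm:
  slide:
    - [0,0,0.002]
    - [0,0,0]
  twist:
    - [0,0,0]
    - [0,0,0]
  grip: [0.01,0.01]

```text
t: 23.12
ee_pos: [0.509, 0.2703, 0.057]
eef_rot: [0.502, 0.501, -0.497, 0.5]
contact_force: [-8.5, 1.6, 11.9]
gripper_width: 0.0131
```

Request:
step_arm:
  slide:
    - [0,0,0.002]
    - [0,0,0]
  twist:
    - [0,0,0]
    - [0,0,0]
  grip: [0.01,0.01]

```text
t: 23.28
ee_pos: [0.5089, 0.2683, 0.057]
eef_rot: [0.502, 0.501, -0.497, 0.5]
contact_force: [-9.1, 1.6, 11.8]
gripper_width: 0.0133
```

Request:
step_arm:
  slide:
    - [0,0,0.002]
    - [0,0,0]
  twist:
    - [0,0,0]
    - [0,0,0]
  grip: [0.01,0.01]

```text
t: 23.45
ee_pos: [0.5088, 0.2665, 0.057]
eef_rot: [0.502, 0.501, -0.497, 0.5]
contact_force: [-8.2, 3.6, 12.3]
gripper_width: 0.0132
```

Run:
```python
from h import *
c=cam('wrist','w7')
W=cloud(c); z=W[...,2]; x,y=W[...,0],W[...,1]
m=(c['range_z']>0)&(abs(z-.071)<.005)&(x>.53)&(x<.62)&(y>.19)&(y<.33)
for s,ce,b in blobs(m,50): print(s,W[b].min(0).round(4),W[b].max(0).round(4))
m=(c['range_z']>0)&(abs(z-.084)<.003)&(abs(x-.509)<.02)&(abs(y-.268)<.03)
for s,ce,b in blobs(m,20): print('knob',s,W[b].min(0).round(4),W[b].max(0).round(4),ray(c,ce,.084).round(4))
cv2.imwrite('pics/w7c.png',cv2.resize(c['pixels'][180:400,250:640],None,fx=2,fy=2))
```

```text
[ 414  232  105  105 4170] [0.55   0.2359 0.066 ] [0.5967 0.2831 0.0754]
knob [ 285  251   90   58 1432] [0.4965 0.2605 0.081 ] [0.529  0.2818 0.087 ] [0.5111 0.2757 0.084 ]
knob [267 269  18   9 125] [0.4895 0.2728 0.081 ] [0.4957 0.2743 0.0869] [0.4927 0.2737 0.084 ]
```

View pics/w7c.png

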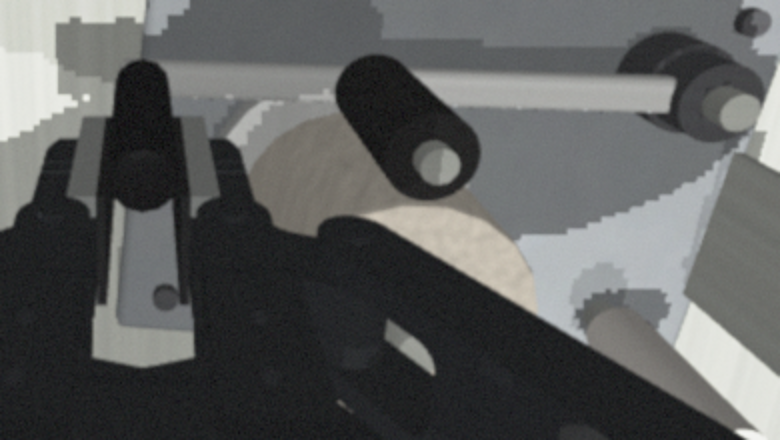

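View 7: roller (438,160 in the crop) overlaps the roll's edge; contact looks likely but the force has barely risen, so I press on in small steps.

Request:
step_arm:
  slide:
    - [0,0,0.002]
    - [0,0,0]
  twist:
    - [0,0,0]
    - [0,0,0]
  grip: [0.01,0.01]

```text
t: 23.67
ee_pos: [0.5088, 0.2662, 0.057]
eef_rot: [0.503, 0.502, -0.496, 0.499]
contact_force: [-9.2, 9.5, 10.7]
gripper_width: 0.0128
```

Request:
step_arm:
  slide:
    - [0,0,0.002]
    - [0,0,0]
  twist:
    - [0,0,0]
    - [0,0,0]
  grip: [0.01,0.01]

```text
t: 23.83
ee_pos: [0.5089, 0.266, 0.057]
eef_rot: [0.504, 0.503, -0.495, 0.499]
contact_force: [-9.2, 15.2, 8.2]
gripper_width: 0.0133
```

Request:
step_arm:
  slide:
    - [0,0,-0.0015]
    - [0,0,0]
    - [0,0,0]
    - [0,0,0]
    - [-0.02,0,0]
    - [-0.03,0,0]
    - [-0.03,0,0]
    - [-0.03,0,0]
    - [-0.03,0,0]
    - [0,0,0]
    - [0,0,0]
  twist:
    - [0,0,0]
    - [0,0,0]
    - [0,0,0]
    - [0,0,0]
    - [0,0,0]
    - [0,0,0]
    - [0,0,0]
    - [0,0,0]
    - [0,0,0]
    - [0,0,0]
    - [0,0,0]
  grip: [0.01,0.034,0.034,0.034,0.034,0.05,0.065,0.065,0.065,0.065,0.065]

```text
t: 24.75
ee_pos: [0.5103, 0.2625, 0.1965]
eef_rot: [0.503, 0.499, -0.497, 0.501]
contact_force: [-0.1, -0.7, -0.0]
gripper_width: 0.065
```

Run:
```python
from h import *
c=cam('wrist','w8')
W=cloud(c); z=W[...,2]; x,y=W[...,0],W[...,1]
m=(c['range_z']>0)&(abs(z-.077)<.009)&(x>.48)&(x<.62)&(y>.19)&(y<.33)
for s,ce,b in blobs(m,50): print(s,W[b].min(0).round(4),W[b].max(0).round(4))
cv2.imwrite('pics/w8c.png',c['pixels'][0:400,100:600])
survey()
g0(.426,.058,.19)
```

```text
[ 352  160   72   92 4051] [0.5378 0.2042 0.068 ] [0.5964 0.2827 0.0852]
[309 162  19  21 303] [0.5029 0.2678 0.0688] [0.5168 0.2817 0.0847]
[ 29  26 202] h 0.082 c [ 0.739 -0.106] bgr [70.5 78.  84.5]
[10 11 77] h 0.083 c [0.746 0.074] bgr [ 7. 28. 58.]
[ 16  17 214] h 0.063 c [ 0.674 -0.058] bgr [21. 22. 24.]
[ 17  17 209] h 0.063 c [0.66  0.047] bgr [22. 23. 25.]
[ 26  20 329] h 0.074 c [0.566 0.234] bgr [ 80.  92. 101.]
[ 16  16 205] h 0.063 c [0.558 0.036] bgr [25. 26. 28.]
[ 17  16 212] h 0.063 c [ 0.545 -0.077] bgr [24. 25. 27.]
[ 16  16 209] h 0.063 c [0.426 0.058] bgr [28. 29. 31.]
[ 19  38 158] h 0.066 c [0.404 0.251] bgr [120. 131. 134.]
[10 11 72] h 0.083 c [0.409 0.172] bgr [ 4. 23. 48.]
t 24.85 pos [0.5089 0.2619 0.1935] q [ 0.48  0.21 -0.02  1.34 -0.    2.05] F [-0.7 -0.3 -0.7] w 0.065
  twist [-0.0001 -0.0015 -0.0045] slide [ 0.0035 -0.0829  0.2039]
```

View pics/w8c.png

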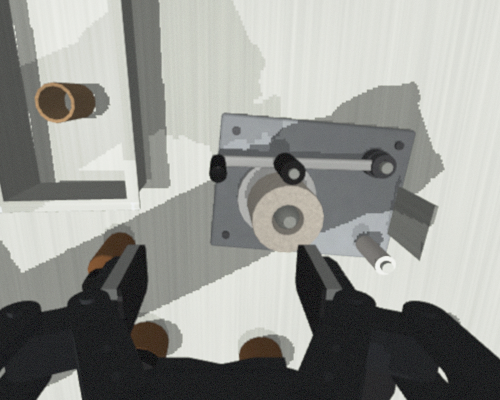

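View 8: roller (290,170) against the roll (288,218), knob (217,168), core in the pan (65,102). The roll's top is at the right height. Now the crate cells and the first jar.

Run:
```python
from h import *
c=cam('top'); W=cloud(c); x,y,z=W[...,0],W[...,1],W[...,2]
m=(c['range_z']>0)&(x>.36)&(x<.68)&(y>-.37)&(y<-.14)&(z>.02)&(z<.045)
s,ce,b=max(blobs(m),key=lambda a:a[0][4])
uv=np.argwhere(b)[:,::-1]; P=np.array([ray(c,q,.034)[:2] for q in uv]).astype(np.float32)*1000
r=cv2.minAreaRect(P); print([np.round(k,1) for k in r])
a=np.radians(r[2]-90); R=np.array([[np.cos(a),-np.sin(a)],[np.sin(a),np.cos(a)]])
print(np.degrees(a))
for j in(-39,39):
  for i in(-78,0,78): print((i,j),(np.array(r[0])+R@[i,j]).round(0))
# floor check of cells
for j in(-39,39):
  for i in(-78,0,78):
    q=(np.array(r[0])+R@[i,j])/1000; k=(c['range_z']>0)&(np.hypot(x-q[0],y-q[1])<.015); print(np.median(z[k]).round(3),end=' ')
print()
g0(.558,.036,.19)
```

```text
[array([ 524.5, -257.1]), array([167.1, 242.5]), np.float64(85.8)]
-4.221443176269531
(-78, -39) [ 444. -290.]
(0, -39) [ 522. -296.]
(78, -39) [ 599. -302.]
(-78, 39) [ 450. -212.]
(0, 39) [ 527. -218.]
(78, 39) [ 605. -224.]
0.004 0.004 0.003 0.004 0.004 0.003 
t 24.9 pos [0.5086 0.2619 0.193 ] q [ 0.48  0.21 -0.02  1.34 -0.    2.05] F [0.3 0.6 0.3] w 0.065
  twist [ 0.     -0.001  -0.0035] slide [0.003  0.0494 0.2259]
```

Request:
step_arm:
  slide:
    - [0,0.0062,0.0283]
    - [0,0.0062,0.0283]
    - [0,0.0062,0.0283]
    - [0,0.0062,0.0283]
    - [0,0.0062,0.0283]
    - [0,0.0062,0.0283]
    - [0,0.0062,0.0283]
    - [0,0.0062,0.0283]
    - [0.02,0,0]
    - [0.02,0,0]
    - [0.02,0,0]
    - [0,0,0]
  twist:
    - [0,0,0]
    - [0,0,0]
    - [0,0,0]
    - [0,0,0]
    - [0,0,0]
    - [0,0,0]
    - [0,0,0]
    - [0,0,0]
    - [0,0,0]
    - [0,0,0]
    - [0,0,0]
    - [0,0,0]
  grip: [0.068,0.068,0.068,0.068,0.068,0.068,0.068,0.068,0.068,0.068,0.068,0.068]
  squeeze: 40

```text
t: 25.9
ee_pos: [0.5559, 0.0355, 0.1286]
eef_rot: [0.5, 0.501, -0.501, 0.499]
contact_force: [-0.4, 0.1, -0.4]
gripper_width: 0.0679
```

```bash
cat >> h.py <<'E'
def lid(x0,y0):
    c=cam('wrist'); W=cloud(c); x,y,z=W[...,0],W[...,1],W[...,2]
    m=(c['range_z']>0)&(z>.056)&(z<.068)&(np.hypot(x-x0,y-y0)<.045)
    for s,ce,b in blobs(m,200):
        k=cv2.minEnclosingCircle(np.argwhere(b)[:,::-1].astype(np.float32)); print('lid',s,ray(c,k[0],.062).round(4),W[b].min(0).round(3),W[b].max(0).round(3))
E
python3 - <<'E'
from h import *
lid(.558,.036)
g0(.558,.036,.034)
E
```

```text
lid [ 285  166   80   77 4871] [0.5587 0.039  0.062 ] [0.533 0.012 0.056] [0.584 0.063 0.064]
t 25.95 pos [0.5567 0.0357 0.1309] q [ 0.06  0.21 -0.16  1.2   0.    1.63] F [-0.9  0.6  0.2] w 0.0681
  twist [-0.     -0.0017  0.0014] slide [ 0.0969  0.0013 -0.0003]
```

Request:
step_arm:
  slide:
    - [0.024,0.002,-0.001]
    - [0.024,0,0]
    - [0.024,0,0]
    - [0.024,0,0]
    - [0,0,0]
    - [0,0,0]
    - [0,0,0]
    - [0,0,0]
    - [0,0,0]
  twist:
    - [0,0,0]
    - [0,0,0]
    - [0,0,0]
    - [0,0,0]
    - [0,0,0]
    - [0,0,0]
    - [0,0,0]
    - [0,0,0]
    - [0,0,0]
  grip: [0.068,0.068,0.068,0.068,0.068,0.044,0.044,0.044,0.044]

```text
t: 26.7
ee_pos: [0.5627, 0.0375, 0.04]
eef_rot: [0.502, 0.499, -0.497, 0.502]
contact_force: [0.0, -0.3, -0.7]
gripper_width: 0.0509
```

Request:
step_arm:
  slide:
    - [-0.01,0,0]
    - [-0.03,0,0]
    - [-0.03,0,0]
    - [-0.03,0,0]
    - [0,0.0034,0.0283]
    - [0,0.0034,0.0283]
    - [0,0.0034,0.0283]
    - [0,0.0034,0.0283]
    - [0,0.0034,0.0283]
    - [0,0.0034,0.0283]
    - [0,0.0034,0.0283]
    - [0,0.0034,0.0283]
  twist:
    - [0,0,0]
    - [0,0,0]
    - [0,0,0]
    - [0,0,0]
    - [0,0,0]
    - [0,0,0]
    - [0,0,0]
    - [0,0,0]
    - [0,0,0]
    - [0,0,0]
    - [0,0,0]
    - [0,0,0]
  grip: [0.044,0.044,0.044,0.044,0.044,0.044,0.044,0.044,0.044,0.044,0.044,0.044]

```text
t: 27.7
ee_pos: [0.5885, -0.1908, 0.1395]
eef_rot: [0.502, 0.499, -0.498, 0.501]
contact_force: [0.9, -0.1, -2.0]
gripper_width: 0.0508
```

Request:
step_arm:
  slide:
    - [0,0.0034,0.0283]
    - [0,0.0034,0.0283]
    - [0,0.0034,0.0283]
    - [0,0.0034,0.0283]
    - [0,0,0]
    - [0,0,0]
  twist:
    - [0,0,0]
    - [0,0,0]
    - [0,0,0]
    - [0,0,0]
    - [0,0,0]
    - [0,0,0]
  grip: [0.044,0.044,0.044,0.044,0.044,0.044]

```text
t: 28.2
ee_pos: [0.6019, -0.3039, 0.1384]
eef_rot: [0.503, 0.499, -0.498, 0.5]
contact_force: [-0.4, -0.0, -1.1]
gripper_width: 0.0504
```

Run:
```python
from h import *
g0(.599,-.302,.04)
```

```text
t 28.2 pos [ 0.6019 -0.3039  0.1384] q [-0.47  0.42  0.14  1.29  0.    1.1 ] F [-0.4 -0.  -1.1] w 0.0504
  twist [-0.0021 -0.0021 -0.0059] slide [ 0.0984 -0.0029 -0.0019]
```

Request:
step_arm:
  slide:
    - [0.028,-0.003,-0.002]
    - [0.028,0,0]
    - [0.022,0,0]
    - [0.008,0,0]
    - [0.004,0,0]
    - [0,0,0]
    - [0,0,0]
  twist:
    - [-0.002,-0.002,-0.006]
    - [0,0,0]
    - [0,0,0]
    - [0,0,0]
    - [0,0,0]
    - [0,0,0]
    - [0,0,0]
  grip: [0.044,0.044,0.044,0.044,0.044,0.044,0.044]

```text
t: 28.78
ee_pos: [0.5999, -0.3002, 0.0495]
eef_rot: [0.499, 0.5, -0.499, 0.501]
contact_force: [0.0, -0.3, -1.1]
gripper_width: 0.0506
```

Request:
step_arm:
  slide:
    - [0.002,0,0]
    - [0.001,0,0]
    - [0,0,0]
  twist:
    - [0,0,0]
    - [0,0,0]
    - [0,0,0]
  grip: [0.044,0.044,0.044]

```text
t: 29.03
ee_pos: [0.5995, -0.3005, 0.0455]
eef_rot: [0.499, 0.5, -0.499, 0.501]
contact_force: [-0.9, 0.3, -0.8]
gripper_width: 0.0506
```

Request:
step_arm:
  slide:
    - [0.002,0,0]
    - [0.0005,0,0]
    - [0,0,0]
  twist:
    - [0,0,0]
    - [0,0,0]
    - [0,0,0]
  grip: [0.044,0.044,0.044]

```text
t: 29.28
ee_pos: [0.5995, -0.3007, 0.0435]
eef_rot: [0.499, 0.5, -0.499, 0.501]
contact_force: [-0.2, 1.0, 4.9]
gripper_width: 0.0504
```

Request:
step_arm:
  slide:
    - [0,0,0]
    - [0,0,0]
    - [0,0,0]
    - [-0.01,0,0]
    - [-0.03,0,0]
    - [-0.03,0,0]
    - [-0.03,0,0]
    - [0,-0.0068,-0.028]
    - [0,-0.0068,-0.028]
    - [0,-0.0068,-0.028]
    - [0,-0.0068,-0.028]
    - [0,-0.0068,-0.028]
  twist:
    - [0,0,0]
    - [0,0,0]
    - [0,0,0]
    - [0,0,0]
    - [0,0,0]
    - [0,0,0]
    - [0,0,0]
    - [0,0,0]
    - [0,0,0]
    - [0,0,0]
    - [0,0,0]
    - [0,0,0]
  grip: [0.062,0.062,0.062,0.062,0.062,0.068,0.068,0.068,0.068,0.068,0.068,0.068]

```text
t: 30.28
ee_pos: [0.5644, -0.1593, 0.1431]
eef_rot: [0.5, 0.5, -0.499, 0.501]
contact_force: [0.5, 0.3, 0.7]
gripper_width: 0.0679
```

Request:
step_arm:
  slide:
    - [0,-0.0068,-0.028]
    - [0,-0.0068,-0.028]
    - [0,-0.0068,-0.028]
    - [0,0,0]
    - [0,0,0]
  twist:
    - [0,0,0]
    - [0,0,0]
    - [0,0,0]
    - [0,0,0]
    - [0,0,0]
  grip: [0.068,0.068,0.068,0.068,0.068]

```text
t: 30.7
ee_pos: [0.5441, -0.0753, 0.1433]
eef_rot: [0.499, 0.501, -0.499, 0.501]
contact_force: [0.2, 0.9, -0.5]
gripper_width: 0.0682
```

Run:
```python
from h import *
survey('t3'); lid(.545,-.077)
g0(.545,-.077,.035)
```

```text
[ 29  26 207] h 0.082 c [ 0.739 -0.105] bgr [69. 76. 83.]
[10 12 75] h 0.083 c [0.745 0.074] bgr [ 6. 26. 56.]
[ 16  17 213] h 0.063 c [ 0.674 -0.058] bgr [10. 11. 13.]
[ 17  17 212] h 0.063 c [0.66  0.047] bgr [22. 22. 25.]
[ 8 16 84] h 0.068 c [ 0.598 -0.314] bgr [18. 18. 21.]
[ 26  20 330] h 0.073 c [0.566 0.234] bgr [127. 139. 140.]
[ 16  16 210] h 0.063 c [0.426 0.058] bgr [23. 24. 26.]
[ 62  42 720] h 0.066 c [0.378 0.34 ] bgr [116. 126. 130.]
[10 11 73] h 0.082 c [0.409 0.172] bgr [10. 26. 48.]
lid [ 285  164   75   74 4305] [ 0.5462 -0.0754  0.062 ] [ 0.521 -0.103  0.056] [ 0.571 -0.051  0.064]
t 30.8 pos [ 0.5446 -0.0769  0.1429] q [-0.14  0.19 -0.16  1.22 -0.    1.43] F [ 0.3 -0.   0.2] w 0.0681
  twist [ 0.0025  0.0003 -0.0003] slide [1.079e-01 4.000e-04 1.000e-04]
```

Request:
step_arm:
  slide:
    - [0.025,0.001,0]
    - [0.026,0,0]
    - [0.027,0,0]
    - [0.027,0,0]
    - [0,0,0]
    - [0,0,0]
    - [0,0,0]
    - [0,0,0]
    - [0,0,0]
  twist:
    - [0,0,0]
    - [0,0,0]
    - [0,0,0]
    - [0,0,0]
    - [0,0,0]
    - [0,0,0]
    - [0,0,0]
    - [0,0,0]
    - [0,0,0]
  grip: [0.068,0.068,0.068,0.068,0.068,0.044,0.044,0.044,0.044]

```text
t: 31.55
ee_pos: [0.5463, -0.0768, 0.039]
eef_rot: [0.5, 0.5, -0.499, 0.501]
contact_force: [-0.2, 0.3, -1.7]
gripper_width: 0.0506
```

Request:
step_arm:
  slide:
    - [-0.01,0,0]
    - [-0.03,0,0]
    - [-0.03,0,0]
    - [-0.03,0,0]
    - [0,-0.0029,0.0274]
    - [0,-0.0029,0.0274]
    - [0,-0.0029,0.0274]
    - [0,-0.0029,0.0274]
    - [0,-0.0029,0.0274]
    - [0,-0.0029,0.0274]
    - [0,-0.0029,0.0274]
    - [0,-0.0029,0.0274]
  twist:
    - [0,0,0]
    - [0,0,0]
    - [0,0,0]
    - [0,0,0]
    - [0,0,0]
    - [0,0,0]
    - [0,0,0]
    - [0,0,0]
    - [0,0,0]
    - [0,0,0]
    - [0,0,0]
    - [0,0,0]
  grip: [0.044,0.044,0.044,0.044,0.044,0.044,0.044,0.044,0.044,0.044,0.044,0.044]

```text
t: 32.55
ee_pos: [0.5224, -0.2971, 0.1389]
eef_rot: [0.499, 0.5, -0.499, 0.501]
contact_force: [-0.1, 0.9, -0.7]
gripper_width: 0.0506
```

Request:
step_arm:
  slide:
    - [0,0,0]
    - [0,0,0]
    - [0,0,0]
  twist:
    - [0,0,0]
    - [0,0,0]
    - [0,0,0]
  grip: [0.044,0.044,0.044]

```text
t: 32.8
ee_pos: [0.5226, -0.2955, 0.1381]
eef_rot: [0.5, 0.501, -0.499, 0.5]
contact_force: [0.3, 0.2, -1.3]
gripper_width: 0.0509
```

Run:
```python
from h import *
g0(.522,-.296,.044)
```

```text
t 32.8 pos [ 0.5226 -0.2955  0.1381] q [-0.51  0.28 -0.05  1.24  0.    1.05] F [ 0.3  0.2 -1.3] w 0.0509
  twist [ 0.0022 -0.0003 -0.    ] slide [ 0.0941 -0.0006  0.0005]
```

Request:
step_arm:
  slide:
    - [0.028,0,0]
    - [0.028,0,0]
    - [0.022,0,0]
    - [0.009,0,0]
    - [0.004,0,0]
    - [0.002,0,0]
    - [0.002,0,0]
    - [0.001,0,0]
    - [0,0,0]
  twist:
    - [0,0,0]
    - [0,0,0]
    - [0,0,0]
    - [0,0,0]
    - [0,0,0]
    - [0,0,0]
    - [0,0,0]
    - [0,0,0]
    - [0,0,0]
  grip: [0.044,0.044,0.044,0.044,0.044,0.044,0.044,0.044,0.044]

```text
t: 33.55
ee_pos: [0.5231, -0.296, 0.0423]
eef_rot: [0.499, 0.5, -0.499, 0.501]
contact_force: [0.2, -0.0, -1.1]
gripper_width: 0.0508
```

Request:
step_arm:
  slide:
    - [0.001,0,0]
    - [0.0005,0,0]
    - [0,0,0]
  twist:
    - [0,0,0]
    - [0,0,0]
    - [0,0,0]
  grip: [0.044,0.044,0.044]

```text
t: 33.8
ee_pos: [0.5231, -0.2961, 0.0419]
eef_rot: [0.5, 0.5, -0.499, 0.501]
contact_force: [-1.9, 1.4, 7.3]
gripper_width: 0.0509
```

Request:
step_arm:
  slide:
    - [0,0,0]
    - [0,0,0]
    - [0,0,0]
    - [-0.01,0,0]
    - [-0.03,0,0]
    - [-0.03,0,0]
    - [-0.03,0,0]
    - [0,0.0169,-0.0264]
    - [0,0.0169,-0.0264]
    - [0,0.0169,-0.0264]
    - [0,0.0169,-0.0264]
    - [0,0.0169,-0.0264]
  twist:
    - [0,0,0]
    - [0,0,0]
    - [0,0,0]
    - [0,0,0]
    - [0,0,0]
    - [0,0,0]
    - [0,0,0]
    - [0,0,0]
    - [0,0,0]
    - [0,0,0]
    - [0,0,0]
    - [0,0,0]
  grip: [0.062,0.062,0.062,0.062,0.062,0.068,0.068,0.068,0.068,0.068,0.068,0.068]

```text
t: 34.8
ee_pos: [0.6074, -0.1624, 0.1406]
eef_rot: [0.5, 0.5, -0.499, 0.501]
contact_force: [0.7, 0.4, 0.3]
gripper_width: 0.0676
```

Request:
step_arm:
  slide:
    - [0,0.0169,-0.0264]
    - [0,0.0169,-0.0264]
    - [0,0.0169,-0.0264]
    - [0,0.0169,-0.0264]
    - [0,0,0]
    - [0,0,0]
  twist:
    - [0,0,0]
    - [0,0,0]
    - [0,0,0]
    - [0,0,0]
    - [0,0,0]
    - [0,0,0]
  grip: [0.068,0.068,0.068,0.068,0.068,0.068]

```text
t: 35.3
ee_pos: [0.6746, -0.0562, 0.1397]
eef_rot: [0.498, 0.502, -0.499, 0.501]
contact_force: [0.1, -1.3, -1.4]
gripper_width: 0.0677
```

Run:
```python
from h import *
survey('t4'); lid(.674,-.058)
g0(.675,-.057,.038)
```

```text
[10 12 76] h 0.082 c [0.746 0.074] bgr [ 7.  29.  59.5]
[ 7 15 74] h 0.063 c [ 0.673 -0.044] bgr [8.5 8.  9. ]
[ 17  17 210] h 0.063 c [0.66  0.047] bgr [19. 19. 21.]
[ 19  16 233] h 0.067 c [ 0.598 -0.298] bgr [19. 20. 23.]
[ 26  20 333] h 0.074 c [0.566 0.234] bgr [131. 143. 143.]
[ 18  17 238] h 0.067 c [ 0.522 -0.292] bgr [20.  21.5 23. ]
[ 16  16 209] h 0.063 c [0.426 0.058] bgr [15. 16. 16.]
[ 62  42 722] h 0.066 c [0.378 0.339] bgr [119. 130. 133.]
[10 11 72] h 0.083 c [0.409 0.172] bgr [ 6.5 24.  50. ]
lid [ 286  166   77   74 4402] [ 0.6769 -0.0568  0.062 ] [ 0.651 -0.084  0.056] [ 0.703 -0.032  0.064]
t 35.4 pos [ 0.6738 -0.0581  0.1399] q [-0.09  0.43  0.16  1.3  -0.    1.48] F [-0.1 -0.5  0.1] w 0.0678
  twist [0.0025 0.0001 0.001 ] slide [ 0.1019  0.0012 -0.0011]
```

Request:
step_arm:
  slide:
    - [0.025,0.0015,-0.001]
    - [0.025,0,0]
    - [0.026,0,0]
    - [0.026,0,0]
    - [0,0,0]
    - [0,0,0]
    - [0,0,0]
    - [0,0,0]
    - [0,0,0]
  twist:
    - [0.002,0,0]
    - [0,0,0]
    - [0,0,0]
    - [0,0,0]
    - [0,0,0]
    - [0,0,0]
    - [0,0,0]
    - [0,0,0]
    - [0,0,0]
  grip: [0.068,0.068,0.068,0.068,0.068,0.044,0.044,0.044,0.044]

```text
t: 36.15
ee_pos: [0.6766, -0.0571, 0.0399]
eef_rot: [0.501, 0.499, -0.499, 0.501]
contact_force: [0.2, 0.5, -0.9]
gripper_width: 0.0507
```

Request:
step_arm:
  slide:
    - [-0.01,0,0]
    - [-0.03,0,0]
    - [-0.03,0,0]
    - [-0.03,0,0]
    - [0,-0.0231,0.0233]
    - [0,-0.0231,0.0233]
    - [0,-0.0231,0.0233]
    - [0,-0.0231,0.0233]
    - [0,-0.0231,0.0233]
    - [0,-0.0231,0.0233]
    - [0,-0.0231,0.0233]
    - [0,-0.0231,0.0233]
  twist:
    - [0,0,0]
    - [0,0,0]
    - [0,0,0]
    - [0,0,0]
    - [0,0,0]
    - [0,0,0]
    - [0,0,0]
    - [0,0,0]
    - [0,0,0]
    - [0,0,0]
    - [0,0,0]
    - [0,0,0]
  grip: [0.044,0.044,0.044,0.044,0.044,0.044,0.044,0.044,0.044,0.044,0.044,0.044]

```text
t: 37.15
ee_pos: [0.4899, -0.2442, 0.1395]
eef_rot: [0.5, 0.5, -0.5, 0.501]
contact_force: [0.4, -1.1, -1.7]
gripper_width: 0.0508
```

Request:
step_arm:
  slide:
    - [0,-0.0231,0.0233]
    - [0,-0.0231,0.0233]
    - [0,0,0]
    - [0,0,0]
    - [0,0,0]
  twist:
    - [0,0,0]
    - [0,0,0]
    - [0,0,0]
    - [0,0,0]
    - [0,0,0]
  grip: [0.044,0.044,0.044,0.044,0.044]

```text
t: 37.57
ee_pos: [0.445, -0.2901, 0.139]
eef_rot: [0.5, 0.5, -0.5, 0.5]
contact_force: [-0.5, -0.0, -1.6]
gripper_width: 0.0506
```

Run:
```python
from h import *
g0(.444,-.290,.044)
```

```text
t 37.57 pos [ 0.445  -0.2901  0.139 ] q [-0.58  0.15 -0.21  1.21  0.    0.99] F [-0.5 -0.  -1.6] w 0.0506
  twist [-0.0002  0.0005 -0.001 ] slide [ 0.095  -0.001  -0.0001]
```

Request:
step_arm:
  slide:
    - [0.028,0,0]
    - [0.028,0,0]
    - [0.022,0,0]
    - [0.009,0,0]
    - [0.004,0,0]
    - [0.002,0,0]
    - [0.002,0,0]
    - [0.001,0,0]
    - [0.001,0,0]
    - [0,0,0]
  twist:
    - [0,0,0]
    - [0,0,0]
    - [0,0,0]
    - [0,0,0]
    - [0,0,0]
    - [0,0,0]
    - [0,0,0]
    - [0,0,0]
    - [0,0,0]
    - [0,0,0]
  grip: [0.044,0.044,0.044,0.044,0.044,0.044,0.044,0.044,0.044,0.044]

```text
t: 38.4
ee_pos: [0.4456, -0.2904, 0.0427]
eef_rot: [0.5, 0.499, -0.5, 0.501]
contact_force: [-0.5, 1.2, 4.8]
gripper_width: 0.0505
```

Request:
step_arm:
  slide:
    - [0,0,0]
    - [0,0,0]
    - [0,0,0]
    - [-0.01,0,0]
    - [-0.03,0,0]
    - [-0.03,0,0]
    - [-0.03,0,0]
    - [0,0.0165,-0.0259]
    - [0,0.0165,-0.0259]
    - [0,0.0165,-0.0259]
    - [0,0.0165,-0.0259]
    - [0,0.0165,-0.0259]
  twist:
    - [0,0,0]
    - [0,0,0]
    - [0,0,0]
    - [0,0,0]
    - [0,0,0]
    - [0,0,0]
    - [0,0,0]
    - [0,0,0]
    - [0,0,0]
    - [0,0,0]
    - [0,0,0]
    - [0,0,0]
  grip: [0.062,0.062,0.062,0.062,0.062,0.068,0.068,0.068,0.068,0.068,0.068,0.068]

```text
t: 39.4
ee_pos: [0.5277, -0.1592, 0.1418]
eef_rot: [0.5, 0.5, -0.5, 0.5]
contact_force: [0.0, -0.8, -0.1]
gripper_width: 0.0683
```

Request:
step_arm:
  slide:
    - [0,0.0165,-0.0259]
    - [0,0.0165,-0.0259]
    - [0,0.0165,-0.0259]
    - [0,0.0165,-0.0259]
    - [0,0.0165,-0.0259]
    - [0,0.0165,-0.0259]
    - [0,0.0165,-0.0259]
    - [0,0.0165,-0.0259]
    - [0,0,0]
    - [0,0,0]
  twist:
    - [0,0,0]
    - [0,0,0]
    - [0,0,0]
    - [0,0,0]
    - [0,0,0]
    - [0,0,0]
    - [0,0,0]
    - [0,0,0]
    - [0,0,0]
    - [0,0,0]
  grip: [0.068,0.068,0.068,0.068,0.068,0.068,0.068,0.068,0.068,0.068]

```text
t: 40.23
ee_pos: [0.6594, 0.0483, 0.1407]
eef_rot: [0.499, 0.501, -0.5, 0.5]
contact_force: [-0.6, -1.3, 0.4]
gripper_width: 0.0679
```

Run:
```python
from h import *
survey(); lid(.66,.047)
g0(.662,.048,.038)
```

```text
[ 29  26 198] h 0.082 c [ 0.739 -0.106] bgr [70.  78.  84.5]
[ 19  16 237] h 0.067 c [ 0.598 -0.298] bgr [19. 19. 22.]
[ 26  20 332] h 0.074 c [0.566 0.234] bgr [129. 141. 141.]
[ 18  17 238] h 0.067 c [ 0.523 -0.292] bgr [20. 21. 23.]
[ 18  16 240] h 0.067 c [ 0.447 -0.288] bgr [20. 21. 24.]
[ 62  42 726] h 0.066 c [0.378 0.34 ] bgr [118. 128. 132.]
[10 11 73] h 0.082 c [0.409 0.172] bgr [ 8. 27. 44.]
lid [ 288  163   76   75 4394] [0.6624 0.049  0.062 ] [0.637 0.022 0.056] [0.688 0.073 0.063]
t 40.33 pos [0.6586 0.0465 0.1409] q [ 0.07  0.4   0.11  1.29 -0.    1.64] F [-0.3  0.4  0.1] w 0.0679
  twist [0.0003 0.0002 0.0011] slide [ 0.1029  0.0034 -0.0015]
```

Request:
step_arm:
  slide:
    - [0.025,0.003,-0.0015]
    - [0.026,0,0]
    - [0.026,0,0]
    - [0.026,0,0]
    - [0,0,0]
    - [0,0,0]
    - [0,0,0]
    - [0,0,0]
    - [0,0,0]
  twist:
    - [0,0,0]
    - [0,0,0]
    - [0,0,0]
    - [0,0,0]
    - [0,0,0]
    - [0,0,0]
    - [0,0,0]
    - [0,0,0]
    - [0,0,0]
  grip: [0.068,0.068,0.068,0.068,0.068,0.044,0.044,0.044,0.044]

```text
t: 41.08
ee_pos: [0.663, 0.0482, 0.0397]
eef_rot: [0.501, 0.5, -0.499, 0.5]
contact_force: [-0.7, 0.0, -1.9]
gripper_width: 0.0506
```

Request:
step_arm:
  slide:
    - [-0.01,0,0]
    - [-0.03,0,0]
    - [-0.03,0,0]
    - [-0.03,0,0]
    - [0,-0.0057,0.0273]
    - [0,-0.0057,0.0273]
    - [0,-0.0057,0.0273]
    - [0,-0.0057,0.0273]
    - [0,-0.0057,0.0273]
    - [0,-0.0057,0.0273]
    - [0,-0.0057,0.0273]
    - [0,-0.0057,0.0273]
  twist:
    - [0,0,0]
    - [0,0,0]
    - [0,0,0]
    - [0,0,0]
    - [0,0,0]
    - [0,0,0]
    - [0,0,0]
    - [0,0,0]
    - [0,0,0]
    - [0,0,0]
    - [0,0,0]
    - [0,0,0]
  grip: [0.044,0.044,0.044,0.044,0.044,0.044,0.044,0.044,0.044,0.044,0.044,0.044]

```text
t: 42.08
ee_pos: [0.6164, -0.1713, 0.1394]
eef_rot: [0.5, 0.5, -0.5, 0.5]
contact_force: [0.2, 0.1, -1.1]
gripper_width: 0.0504
```

Request:
step_arm:
  slide:
    - [0,-0.0057,0.0273]
    - [0,-0.0057,0.0273]
    - [0,0,0]
    - [0,0,0]
    - [0,0,0]
  twist:
    - [0,0,0]
    - [0,0,0]
    - [0,0,0]
    - [0,0,0]
    - [0,0,0]
  grip: [0.044,0.044,0.044,0.044,0.044]

```text
t: 42.5
ee_pos: [0.6053, -0.2245, 0.1387]
eef_rot: [0.5, 0.5, -0.5, 0.5]
contact_force: [-0.8, -0.4, -1.0]
gripper_width: 0.0507
```

Run:
```python
from h import *
g0(.605,-.224,.044)
```

```text
t 42.5 pos [ 0.6053 -0.2245  0.1387] q [-0.36  0.37  0.07  1.27  0.    1.22] F [-0.8 -0.4 -1. ] w 0.0507
  twist [-0.     -0.0002 -0.0004] slide [ 0.0947 -0.0003 -0.0005]
```

Request:
step_arm:
  slide:
    - [0.028,0,0]
    - [0.028,0,0]
    - [0.022,0,0]
    - [0.009,0,0]
    - [0.004,0,0]
    - [0.002,0,0]
    - [0.002,0,0]
    - [0.001,0,0]
    - [0.001,0,0]
    - [0,0,0]
  twist:
    - [0,0,0]
    - [0,0,0]
    - [0,0,0]
    - [0,0,0]
    - [0,0,0]
    - [0,0,0]
    - [0,0,0]
    - [0,0,0]
    - [0,0,0]
    - [0,0,0]
  grip: [0.044,0.044,0.044,0.044,0.044,0.044,0.044,0.044,0.044,0.044]

```text
t: 43.33
ee_pos: [0.606, -0.2248, 0.0428]
eef_rot: [0.5, 0.499, -0.499, 0.501]
contact_force: [-1.0, 1.4, 4.5]
gripper_width: 0.0506
```

Request:
step_arm:
  slide:
    - [0,0,0]
    - [0,0,0]
    - [0,0,0]
    - [-0.01,0,0]
    - [-0.03,0,0]
    - [-0.03,0,0]
    - [-0.03,0,0]
    - [0,-0.0164,-0.0257]
    - [0,-0.0164,-0.0257]
    - [0,-0.0164,-0.0257]
    - [0,-0.0164,-0.0257]
    - [0,-0.0164,-0.0257]
  twist:
    - [0,0,0]
    - [0,0,0]
    - [0,0,0]
    - [0,0,0]
    - [0,0,0]
    - [0,0,0]
    - [0,0,0]
    - [0,0,0]
    - [0,0,0]
    - [0,0,0]
    - [0,0,0]
    - [0,0,0]
  grip: [0.062,0.062,0.062,0.062,0.062,0.068,0.068,0.068,0.068,0.068,0.068,0.068]

```text
t: 44.33
ee_pos: [0.5222, -0.0952, 0.1416]
eef_rot: [0.5, 0.5, -0.5, 0.5]
contact_force: [0.2, 0.3, 0.3]
gripper_width: 0.068
```

Request:
step_arm:
  slide:
    - [0,-0.0164,-0.0257]
    - [0,-0.0164,-0.0257]
    - [0,-0.0164,-0.0257]
    - [0,-0.0164,-0.0257]
    - [0,-0.0164,-0.0257]
    - [0,-0.0164,-0.0257]
    - [0,0,0]
    - [0,0,0]
  twist:
    - [0,0,0]
    - [0,0,0]
    - [0,0,0]
    - [0,0,0]
    - [0,0,0]
    - [0,0,0]
    - [0,0,0]
    - [0,0,0]
  grip: [0.068,0.068,0.068,0.068,0.068,0.068,0.068,0.068]

```text
t: 45.0
ee_pos: [0.4242, 0.059, 0.1419]
eef_rot: [0.499, 0.501, -0.499, 0.501]
contact_force: [0.4, -0.5, -0.2]
gripper_width: 0.0681
```

Run:
```python
from h import *
survey(); lid(.426,.058)
g0(.427,.059,.038)
```

```text
[ 29  26 206] h 0.081 c [ 0.739 -0.106] bgr [65.  72.  78.5]
[10 12 78] h 0.083 c [0.746 0.074] bgr [ 6.5 23.5 52.5]
[ 18  17 231] h 0.067 c [ 0.605 -0.222] bgr [18. 19. 21.]
[ 19  16 235] h 0.067 c [ 0.598 -0.298] bgr [17. 18. 20.]
[ 26  20 335] h 0.074 c [0.566 0.234] bgr [121. 132. 133.]
[ 18  17 232] h 0.067 c [ 0.523 -0.293] bgr [17. 18. 20.]
[ 18  16 239] h 0.066 c [ 0.447 -0.288] bgr [18. 19. 21.]
[ 62  42 728] h 0.066 c [0.378 0.34 ] bgr [110. 120. 124.]
lid [ 285  163   77   74 4365] [0.427 0.06  0.062] [0.401 0.033 0.056] [0.453 0.085 0.064]
t 45.1 pos [0.4251 0.0579 0.1415] q [ 0.14 -0.04 -0.41  1.2  -0.    1.71] F [-0.  -0.7  0.6] w 0.0682
  twist [ 0.0006 -0.     -0.0007] slide [ 0.1035  0.0019 -0.0011]
```

Request:
step_arm:
  slide:
    - [0.025,0.0015,-0.001]
    - [0.026,0,0]
    - [0.026,0,0]
    - [0.0265,0,0]
    - [0,0,0]
    - [0,0,0]
    - [0,0,0]
    - [0,0,0]
    - [0,0,0]
  twist:
    - [0,0,0]
    - [0,0,0]
    - [0,0,0]
    - [0,0,0]
    - [0,0,0]
    - [0,0,0]
    - [0,0,0]
    - [0,0,0]
    - [0,0,0]
  grip: [0.068,0.068,0.068,0.068,0.068,0.044,0.044,0.044,0.044]

```text
t: 45.85
ee_pos: [0.4272, 0.059, 0.0388]
eef_rot: [0.501, 0.5, -0.499, 0.5]
contact_force: [-0.8, 0.6, -1.3]
gripper_width: 0.0509
```

Request:
step_arm:
  slide:
    - [-0.01,0,0]
    - [-0.03,0,0]
    - [-0.03,0,0]
    - [-0.03,0,0]
    - [0,0.0023,0.0271]
    - [0,0.0023,0.0271]
    - [0,0.0023,0.0271]
    - [0,0.0023,0.0271]
    - [0,0.0023,0.0271]
    - [0,0.0023,0.0271]
    - [0,0.0023,0.0271]
    - [0,0.0023,0.0271]
  twist:
    - [0,0,0]
    - [0,0,0]
    - [0,0,0]
    - [0,0,0]
    - [0,0,0]
    - [0,0,0]
    - [0,0,0]
    - [0,0,0]
    - [0,0,0]
    - [0,0,0]
    - [0,0,0]
    - [0,0,0]
  grip: [0.044,0.044,0.044,0.044,0.044,0.044,0.044,0.044,0.044,0.044,0.044,0.044]

```text
t: 46.85
ee_pos: [0.4448, -0.1592, 0.1389]
eef_rot: [0.5, 0.5, -0.5, 0.5]
contact_force: [0.5, 0.0, -1.8]
gripper_width: 0.0505
```

Request:
step_arm:
  slide:
    - [0,0.0023,0.0271]
    - [0,0.0023,0.0271]
    - [0,0,0]
    - [0,0,0]
    - [0,0,0]
  twist:
    - [0,0,0]
    - [0,0,0]
    - [0,0,0]
    - [0,0,0]
    - [0,0,0]
  grip: [0.044,0.044,0.044,0.044,0.044]

```text
t: 47.27
ee_pos: [0.4491, -0.2117, 0.138]
eef_rot: [0.5, 0.5, -0.5, 0.5]
contact_force: [0.4, 1.0, -2.2]
gripper_width: 0.0506
```

Run:
```python
from h import *
g0(.450,-.212,.044)
```

```text
t 47.27 pos [ 0.4491 -0.2117  0.138 ] q [-0.44  0.09 -0.29  1.2   0.    1.13] F [ 0.4  1.  -2.2] w 0.0506
  twist [ 0.0001 -0.0004  0.0002] slide [0.094  0.0009 0.0003]
```

Request:
step_arm:
  slide:
    - [0.028,0,0]
    - [0.028,0,0]
    - [0.022,0,0]
    - [0.009,0,0]
    - [0.004,0,0]
    - [0.002,0,0]
    - [0.002,0,0]
    - [0.001,0,0]
    - [0.001,0,0]
    - [0,0,0]
  twist:
    - [0,0,0]
    - [0,0,0]
    - [0,0,0]
    - [0,0,0]
    - [0,0,0]
    - [0,0,0]
    - [0,0,0]
    - [0,0,0]
    - [0,0,0]
    - [0,0,0]
  grip: [0.044,0.044,0.044,0.044,0.044,0.044,0.044,0.044,0.044,0.044]

```text
t: 48.1
ee_pos: [0.45, -0.2123, 0.042]
eef_rot: [0.5, 0.5, -0.5, 0.501]
contact_force: [-1.1, 0.5, 4.5]
gripper_width: 0.0505
```

Request:
step_arm:
  slide:
    - [0,0,0]
    - [0,0,0]
    - [0,0,0]
    - [-0.01,0,0]
    - [-0.03,0,0]
    - [-0.03,0,0]
    - [-0.03,0,0]
    - [-0.03,0,0]
    - [-0.03,0,0]
    - [0,0.007,-0.028]
    - [0,0.007,-0.028]
    - [0,0.007,-0.028]
  twist:
    - [0,0,0]
    - [0,0,0]
    - [0,0,0]
    - [0,0,0]
    - [0,0,0]
    - [0,0,0]
    - [0,0,0]
    - [0,0,0]
    - [0,0,0]
    - [0,0,0]
    - [0,0,0]
    - [0,0,0]
  grip: [0.062,0.062,0.062,0.062,0.062,0.068,0.068,0.068,0.068,0.068,0.068,0.068]

```text
t: 49.1
ee_pos: [0.4707, -0.1275, 0.202]
eef_rot: [0.501, 0.499, -0.5, 0.5]
contact_force: [0.8, 0.3, -0.2]
gripper_width: 0.0676
```

Request:
step_arm:
  slide:
    - [0,0.007,-0.028]
    - [0,0.007,-0.028]
    - [0,0.007,-0.028]
    - [0,0.007,-0.028]
    - [0,0.007,-0.028]
    - [0,0.007,-0.028]
    - [0,0.007,-0.028]
    - [0,0.007,-0.028]
    - [0,0.007,-0.028]
    - [0,0,0]
    - [0,0,0]
  twist:
    - [0,0,0]
    - [0,0,0]
    - [0,0,0]
    - [0,0,0]
    - [0,0,0]
    - [0,0,0]
    - [0,0,0]
    - [0,0,0]
    - [0,0,0]
    - [0,0,0]
    - [0,0,0]
  grip: [0.068,0.068,0.068,0.068,0.068,0.068,0.068,0.068,0.068,0.068,0.068]

```text
t: 50.02
ee_pos: [0.5331, 0.1252, 0.2006]
eef_rot: [0.499, 0.501, -0.499, 0.501]
contact_force: [0.1, -0.2, -0.6]
gripper_width: 0.0679
```

Run:
```python
from h import *
t,_=survey(); print(pose()[0])
c=cam('wrist','w9'); W=cloud(c); z=W[...,2]; x,y=W[...,0],W[...,1]
m=(c['range_z']>0)&(z>.066)&(z<.0765)&(x>.53)&(x<.62)&(y>.19)&(y<.33)
P=W[m]; k=P[P[:,1]<.255]; print('roll x',k[:,0].min().round(4),k[:,0].max().round(4),'y',k[:,1].min().round(4),'z',np.median(k[:,2]).round(4))
r=P[P[:,1]>.27]; print('roller',r.min(0).round(4),r.max(0).round(4)) if len(r) else 0
v=np.argwhere(m); r0,c0=v.min(0)-25; r1,c1=v.max(0)+25
a=cv2.resize(c['pixels'][max(r0,0):r1,max(c0,0):c1],None,fx=3,fy=3,interpolation=cv2.INTER_CUBIC)
b=cv2.resize(t['pixels'][140:290,180:450],(540,300))
o=np.zeros((max(a.shape[0],300),a.shape[1]+540,3),np.uint8); o[:a.shape[0],:a.shape[1]]=a; o[:300,a.shape[1]:]=b
o=o[:600,:]; print(o.shape); cv2.imwrite('pics/w9c.png',o if o.shape[1]<=800 else cv2.resize(o,None,fx=800/o.shape[1],fy=800/o.shape[1]))
```

```text
[ 29  26 202] h 0.081 c [ 0.739 -0.106] bgr [67.  74.  80.5]
[10 12 77] h 0.083 c [0.746 0.074] bgr [ 6. 25. 55.]
[ 18  17 233] h 0.067 c [ 0.605 -0.222] bgr [18. 19. 21.]
[ 20  16 235] h 0.067 c [ 0.598 -0.298] bgr [18. 18. 20.]
[ 18  17 237] h 0.067 c [ 0.522 -0.292] bgr [19. 19. 22.]
[ 18  17 235] h 0.067 c [ 0.451 -0.21 ] bgr [22. 23. 25.]
[ 18  16 241] h 0.067 c [ 0.447 -0.288] bgr [20. 20. 22.]
[ 62  42 650] h 0.066 c [0.372 0.352] bgr [111. 121. 124.]
[0.53297543 0.12427074 0.20067111]
roll x 0.5378 0.597 y 0.2033 z 0.0713
(318, 936, 3)
```

View pics/w9c.png

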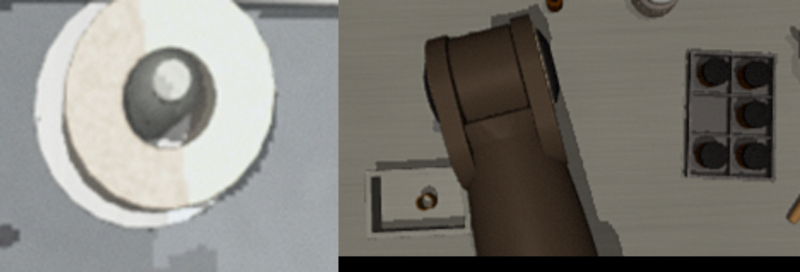

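View 9: all five jars upright in separate cells (lids at 66–67 mm), core in the pan, roll on the platter and shoved to the spindle's side. One closer look at the roller.

Request:
step_arm:
  slide:
    - [0,0.008,-0.03]
    - [0,0.008,-0.03]
    - [0,0.008,-0.03]
    - [0,0,0]
    - [0,0,0]
    - [0,0,0]
  twist:
    - [0,0,0]
    - [0,0,0]
    - [0,0,0]
    - [0,0,0]
    - [0,0,0]
    - [0,0,0]
  grip: [0.068,0.068,0.068,0.068,0.068,0.068]

```text
t: 50.62
ee_pos: [0.5569, 0.2128, 0.2005]
eef_rot: [-0.5, -0.5, 0.501, -0.5]
contact_force: [-1.0, -0.6, 0.5]
gripper_width: 0.068
```

Run:
```python
from h import *
c=cam('wrist','w10'); W=cloud(c); z=W[...,2]; x,y=W[...,0],W[...,1]
m=(c['range_z']>0)&(z>.0655)&(z<.0765)&(x>.53)&(x<.62)&(y>.19)&(y<.33)
P=W[m]
from scipy.optimize import least_squares
k=P[P[:,1]<.255]; print('roll x',k[:,0].min().round(4),k[:,0].max().round(4),'y',k[:,1].min().round(4),'z',np.median(k[:,2]).round(4))
r=P[P[:,1]>.268]; print('roller',r.min(0).round(4),r.max(0).round(4))
kn=(c['range_z']>0)&(z>.08)&(z<.088)&(abs(x-.51)<.02)&(y>.25)&(y<.3); print('knob',W[kn].mean(0).round(4))
v=np.argwhere(m); r0,c0=np.maximum(v.min(0)-25,0); r1,c1=v.max(0)+25
cv2.imwrite('pics/w10c.png',cv2.resize(c['pixels'][r0:r1,c0:c1],None,fx=3.5,fy=3.5,interpolation=cv2.INTER_CUBIC))
```

```text
roll x 0.5383 0.5969 y 0.2041 z 0.0713
roller [0.5599 0.2682 0.0662] [0.5791 0.2824 0.0757]
knob [0.5102 0.2749 0.0831]
```

View pics/w10c.png

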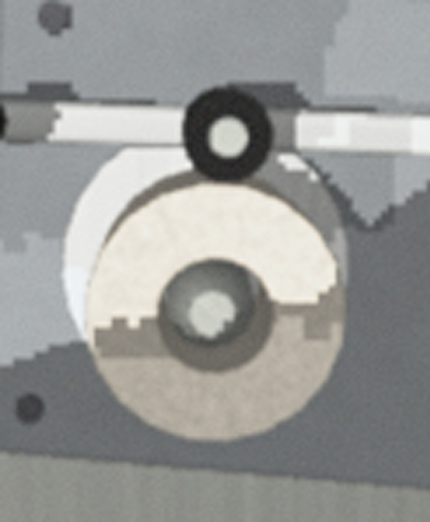

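View 10: the roller (228,135) touches the roll's edge (215,185). Measured centre distance is about 39 mm against 40 mm expected, so they are in contact. Handing in.

```bash
python3 -c "
from rig import robot
print(robot.job_done(), robot.get_state()['t'])"
```

```text
the job is handed in; nothing more can be done
the job is handed in; nothing more can be done
```

The bench is ready and the job was handed in at about 51 s of the 210 s allowed. In order, I:
- swung the tension arm out to about 0.9 rad;
- stood the empty core in the pan;
- lowered the full roll over the spindle until I felt it touch the platter;
- swung the arm back until its roller pressed on the roll;
- set all five jars into separate crate cells, feeling the floor contact before each release.

**Jars:** the last top view shows all five upright with lids at 66–67 mm, where 66 mm means right down on the floor.

**Roll and core:** the roll's top measured about 71 mm (72 mm expected), so it sits on the platter. The core is in the pan.

**Roller:** it is in contact; the measured roller-to-roll centre distance was about 39 mm against 40 mm expected.

**Disagreements:**
- The roller touched at about 0.1 rad rather than 0.145, because it pushed the roll about 3 mm across its bore slack against the spindle.
- The force there rose to about 15 N before I backed off.
- The wrist and top cameras differed by 2–5 mm in y.
- Early on, joint 6 reached its range limit and tilted the tool. I switched to another wrist angle and it did not recur.

The tub and both dropper bottles stayed in place in the surveys. I did not re-measure the jug, spatula or oil bottle, but the arm was never near them.

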